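Caliper check of turned bushes and casing them up

ROBOT

A 6-joint arm with a two-finger parallel gripper is mounted at the origin on the work surface. World frame = base frame: x ahead of the robot, y to its left, z up, the work surface at z = 0. Lengths are in m, angles in rad, forces in N, time in s.
With the tool pointing down it reaches from about 0.275 to 0.75 m from the base axis. Payload 10.2 kg.
Tool frame: the origin (TCP) lies on the centre line of the jaws, within the pads' length; the fingertips stand 8 mm ahead of it and the grasp point (between the pads) lies 11 mm behind it; y points along the fingers, x is the direction in which the jaws open and shut, and the axes are right-handed (so a half turn about y gives the same grasp; the last joint's range is limited). The gripper opens to 88 mm and grips with 3 to 60 N. Pads are 18 mm wide; open, the fingers measure 123 mm over their backs; the gripper's body (75 mm by 187 mm) begins 45 mm behind the grasp point.
Start: joints at [1.071, 0.313, 1.498, -0, 1.331, -0.223], TCP at [0.143, 0.505, 0.247] pointing down, gripper open.
Joint ranges: [-2.94, 2.94], [-0.97, 2.17], [0.19, 2.56], [-1.23, 4.37], [0.02, 3.11], [-2.88, 2.88]. Speed limits (rad/s): [2.39, 2.39, 3.01, 3.14, 3.14, 3.14].

INTERFACE

Orientations are given as a unit quaternion [x, y, z, w].
In Python, from cell import bot, vision gives the robot as it stands. The module is installed in compiled form; this text tells all that it offers.
- The arm moves only by the tool arm_command, never from a script. Its argument "plan" is a list of rows, each an object with "gripper": the opening, from 0 (shut) to 1 (fully open); "xyz": the shift along the tool's x, y, z in m, a list of three; "roll": the turn about the tool's y in degrees. A call has exactly 5 rows; each row is the pose to reach, as a shift and turn from the pose commanded when the call began, along the tool's axes at that moment; what a row does not reach only later rows make up. A row lasts 1/12 s, in which the tool goes at most 41.7 mm and 7.16 degrees, less where a joint would pass 70% of its speed; a pose out of reach is approached as far as the arm can. A call with a gripper value outside its range is refused whole. The fingers move at their own pace and stop on an object; "newtons" is the grip in N (left out, the last holds). Time passes only in rows, so rows that repeat a pose let the fingers close, or fill a call up. It gives the time, the measured TCP pose, the force and the opening at its end, in the units of the state.
- bot.get_obs(): the state, without advancing time (a new reading comes with each control period).
- vision.read_camera(name): name is "scene" or "top" or "wrist"; returns (picture, depth): 480x640x3 uint8, red, green, blue; 480x640 float32, m along the optical axis (not along the pixel's ray), 0 where there is no reading.
- vision.camera_model(name): a dict with "intrinsics" (3x3 intrinsics, pixels), "extrinsics" (4x4, takes a point from camera to world coordinates); the wrist camera has in their place "mount" (4x4, takes a point from camera to tool coordinates, whose origin is the TCP and whose axes are the tool frame's). Camera axes: x right, y up, looking along -z (the intrinsics and any distortion apply to the point x, -y, -z); pixel columns grow to the right and rows downward; lengths in m; the calibration is good to about 2 mm. A picture is of the moment at which its call begins: read the wrist's pose just before it. camera_model takes no time and is no camera call.
- bot.job_done(): hands the job in, once; it reports no verdict.
The state is a dict: "clock": time; "joint_pos": joint angles; "joint_velocities": joint speeds; "joint_torque": joint torques, N m; "ee_pos": TCP position; "tcp_rot": TCP orientation; "wrist_force": force on the tool from outside, world axes, zero at the start; "ft_torque": the same for the moment, N m; "width": opening from 0.0 (shut) to 1.0 (fully open).
Only numpy, scipy, OpenCV 4.12 (cv2) and the standard library are available. Lean on these libraries where they do the work, as an engineer would, in place of code of your own. Each camera call takes 0.05 s, during which the arm holds its last target.

TASK

Check the bushes waiting on the grey pad (two or three of the four colours) in the inspection order red, yellow, green, blue: stand each on the bed of the bench caliper, let go of it, and gently close the sliding jaw by its black post, without tilting it, until the bush rests against both jaws, keeping it closed for about a second. Stand every checked bush upright in the clear case. With all of them in, swing the lid shut and press it firmly down until it is flush all round, and leave the other things on the bench where they are.

Things in the scene. Friction and masses are not known exactly. Their poses are not given: they have to be found in the camera images.
- caliper: bench caliper screwed to the table: dark steel base plate 180 mm long, 70 mm wide and 12 mm high with a white scale, widened to 136 mm at the same height (the bed) for 90 mm beside the anvil and the gap. Origin at the centre of the plate's underside; its x axis runs along the slide, from the sliding jaw (robot side) towards the fixed anvil; z up
- caliper_bed (a point): point on the top of the caliper's base plate (the bed, 12 mm above the table), on the slide's centre line, at the foot of the anvil's measuring face. With the slide direction x of caliper: the space for a bush runs from here towards -x, as far as jaw_gap says. The anvil, the fixed steel jaw, is a block 14 mm thick, 28 mm wide (across the slide) and 36 mm high standing on the bed on the +x side of this point
- jaw_face (a point): the caliper's sliding steel jaw, 12 mm thick, 28 mm wide, 36 mm high, facing the anvil, with a black square post (14 x 14 mm, orange mark near its top) 35 mm behind its face to move it by. Origin at the foot of its measuring face on the bed; jaw and post lie on the -x side. The post's top is 75 mm above the bed (87 mm above the table); behind the jaw the post is free from 20 mm above the bed upwards
- jaw_post (a point): the point on the axis of the jaw's black post at which to take it, 60 mm above the bed (72 mm above the table), 15 mm below the post's top; pinch it across the slide from above and move it along the slide
- jaw_gap (a joint): opening between the jaw and the anvil in m: 0 closed, 0.070 fully open (end stop). Growing moves the jaw towards -x of the caliper. Slides with about 1 to 1.5 N of friction and stays where it is left; may start nearly closed
- jaw_tilt (a joint): lean of the sliding jaw on its stiffly sprung foot in rad, 0 upright, positive towards the anvil; 8 N m/rad, so 8 N pushed at the post leans it about 0.06 if nothing holds it upright
- case: clear plastic storage case fixed to the table, outside 150 (x) x 220 (y) x 58 mm high, walls and floor 5 mm, inside 140 x 210 x 53 mm, no dividers. Origin at the centre of its underside, x axis towards the hinge side (away from the robot), y along the hinge
- case_floor (a point): centre of the case's inner floor, 5 mm above the table
- lid_angle (a joint): angle of the case's lid in rad: 0 shut flush on the rim, about 1.57 upright, 1.95 furthest open. Hinged along the case's far (+x) rim, 59 mm above the table, 75 mm from the case's centre. Stiff (about 0.4 N m): it stays where it is left, so it does not fall shut by itself
- lid_hinge (a point): the clear lid with a blue border, 150 mm from hinge to front edge, 220 mm wide, 6 mm thick (the blue border looks 8). Origin in the middle of the hinge line; its own -x axis runs from the hinge to the front edge, its z axis out of the lid's outer face
- lid_front (a point): middle of the lid's front edge (the edge opposite to the hinge), on the outer face; frame as the lid's
- red_mid (a point): aluminium bush with a red band and red top, a round upright solid 39 mm in diameter and 38 mm high, about 0.14 kg; point at its centre, half-way up, z axis along its axis. It may be absent (None)
- yellow_mid (a point): aluminium bush with a yellow band and yellow top, a round upright solid 45 mm in diameter and 38 mm high, about 0.14 kg; point at its centre, half-way up, z axis along its axis. It may be absent (None)
- green_mid (a point): aluminium bush with a green band and green top, a round upright solid 42 mm in diameter and 38 mm high, about 0.14 kg; point at its centre, half-way up, z axis along its axis. It may be absent (None)
- blue_mid (a point): aluminium bush with a blue band and blue top, a round upright solid 48 mm in diameter and 38 mm high, about 0.14 kg; point at its centre, half-way up, z axis along its axis. It may be absent (None)
- mouse_s (a point): bystander: black computer mouse, 100 x 56 x 30 mm; point at its centre
- stapler_s (a point): bystander: black and orange stapler, 130 x 34 x 43 mm; point at its centre, x along its length
- loupe_s (a point): bystander: small black eye loupe standing upright, 32 mm in diameter, 30 mm high; point at its centre
- block_s (a point): bystander: steel check block 35 x 25 x 30 mm; point at its centre
- blower_s (a point): bystander: red rubber dust blower standing with its nozzle up, 52 mm in diameter, 70 mm high; point at its centre

How it is judged:
On the way, in this order (a step that is already met when the one before it is completed fails the run):
1. the red bush, if there is one, stands on the caliper bed touched by both the anvil and the sliding jaw, bush upright and jaw parallel to it (within 0.05 rad) and the bush itself not held (contact force between each of jaw_tilt, caliper_c1 and red above 0.8 N and angle between the z axis of jaw_face and the z axis of red_mid, either way round below 0.05 rad and angle between red_mid's own z axis and vertical below 0.05 rad and contact force between the fingers and red below 0.2 N), for 0.3 s.
2. the yellow bush, if there is one, stands on the caliper bed touched by both the anvil and the sliding jaw, bush upright and jaw parallel to it (within 0.05 rad) and the bush itself not held (contact force between each of jaw_tilt, caliper_c1 and yellow above 0.8 N and angle between the z axis of jaw_face and the z axis of yellow_mid, either way round below 0.05 rad and angle between yellow_mid's own z axis and vertical below 0.05 rad and contact force between the fingers and yellow below 0.2 N), for 0.3 s.
3. the green bush, if there is one, stands on the caliper bed touched by both the anvil and the sliding jaw, bush upright and jaw parallel to it (within 0.05 rad) and the bush itself not held (contact force between each of jaw_tilt, caliper_c1 and green above 0.8 N and angle between the z axis of jaw_face and the z axis of green_mid, either way round below 0.05 rad and angle between green_mid's own z axis and vertical below 0.05 rad and contact force between the fingers and green below 0.2 N), for 0.3 s.
4. the blue bush, if there is one, stands on the caliper bed touched by both the anvil and the sliding jaw, bush upright and jaw parallel to it (within 0.05 rad) and the bush itself not held (contact force between each of jaw_tilt, caliper_c1 and blue above 0.8 N and angle between the z axis of jaw_face and the z axis of blue_mid, either way round below 0.05 rad and angle between blue_mid's own z axis and vertical below 0.05 rad and contact force between the fingers and blue below 0.2 N), for 0.3 s.
5. with all the bushes in the case, the lid is pressed down flush by the gripper (over 4 N, lid angle under 0.03 rad) (x of red_mid in the frame of case between -0.068 and 0.068 m and y of red_mid in the frame of case between -0.103 and 0.103 m and z of red_mid in the frame of case between 0 and 0.034 m and angle between each of red_mid, yellow_mid, green_mid, blue_mid's own z axis and vertical below 0.25 rad and x of yellow_mid in the frame of case between -0.068 and 0.068 m and y of yellow_mid in the frame of case between -0.103 and 0.103 m and z of yellow_mid in the frame of case between 0 and 0.034 m and x of green_mid in the frame of case between -0.068 and 0.068 m and y of green_mid in the frame of case between -0.103 and 0.103 m and z of green_mid in the frame of case between 0 and 0.034 m and x of blue_mid in the frame of case between -0.068 and 0.068 m and y of blue_mid in the frame of case between -0.103 and 0.103 m and z of blue_mid in the frame of case between 0 and 0.034 m and value of joint lid_angle below 0.03 rad and contact force between any of the fingers, the arm and lid_angle above 4 N), for 0.2 s.
At the end, for the whole second after the job is handed in: every bush that is present stands upright (within 0.25 rad) on the floor of the case, the lid is shut flush (under 0.03 rad), and no bystander has been moved by more than 30 mm (x of red_mid in the frame of case between -0.068 and 0.068 m and y of red_mid in the frame of case between -0.103 and 0.103 m and z of red_mid in the frame of case between 0 and 0.034 m and angle between each of red_mid, yellow_mid, green_mid, blue_mid's own z axis and vertical below 0.25 rad and x of yellow_mid in the frame of case between -0.068 and 0.068 m and y of yellow_mid in the frame of case between -0.103 and 0.103 m and z of yellow_mid in the frame of case between 0 and 0.034 m and x of green_mid in the frame of case between -0.068 and 0.068 m and y of green_mid in the frame of case between -0.103 and 0.103 m and z of green_mid in the frame of case between 0 and 0.034 m and x of blue_mid in the frame of case between -0.068 and 0.068 m and y of blue_mid in the frame of case between -0.103 and 0.103 m and z of blue_mid in the frame of case between 0 and 0.034 m and value of joint lid_angle below 0.03 rad and distance of each of mouse_s, stapler_s, loupe_s, block_s, blower_s from where it was at the start of the episode below 0.03 m); the robot touches nothing.
It fails at once if the jaw is tilted by more than 0.1 rad by the gripper (contact force between the fingers and jaw_tilt above 0.5 N and (value of joint jaw_tilt above 0.1 rad or value of joint jaw_tilt below -0.1 rad)).
It fails at once if a bush is squeezed in the caliper with more than 25 N (contact force between the fingers and jaw_tilt above 0.5 N and (contact force between each of jaw_tilt, caliper_c1 and red above 25 N or contact force between each of jaw_tilt, caliper_c1 and yellow above 25 N or contact force between each of jaw_tilt, caliper_c1 and green above 25 N or contact force between each of jaw_tilt, caliper_c1 and blue above 25 N)).
It fails at once if a bystander is moved by more than 30 mm (distance of any of mouse_s, stapler_s, loupe_s, block_s, blower_s from where it was at the start of the episode above 0.03 m).
Of red, yellow, green, blue only 2 to 3 are there at a start; the rules pass over those that are not, and their reading is None.
At some moment in a run one of red, yellow, green, blue may be knocked a few centimetres aside while the robot is not near it.
It also fails if it takes over 210 s, if anything falls off the work surface, if the arm or the gripper's body presses on something with over 40 N, if the wrist force passes 120 N, or if a joint passes its speed limit or range.

## Working session

There is one attempt and no reset: what is moved stays moved. The work goes in short steps, Python scripts to look and compute and a tool call to move; the robot and the scene stay as the last step left them, time stands still between calls to the robot, and variables do not carry over. Pictures are saved under pics/ and viewed, and the job is handed in when it is done.

Besides the shell and the picture viewer there is one more tool, called after "Request:" by a JSON object that holds its "op" and its "data", one argument or row to a line. arm_command: Moves the arm, as the interface text tells. Its arguments: {"type":"object","properties":{"plan":{"type":"array","items":{"type":"object","properties":{"gripper":{"type":"number"},"xyz":{"type":"array","items":{"type":"number"}},"roll":{"type":"number"}}}},"newtons":{"type":"number"}},"required":["plan"]}

```bash
ls; mkdir -p pics; cat > h.py <<'E'
import numpy as np, cv2
from cell import bot, vision
from scipy.spatial.transform import Rotation as R
def T_cam(name, obs=None):
    m=vision.camera_model(name)
    K=np.array(m["intrinsics"])
    if "extrinsics" in m: return K,np.array(m["extrinsics"]),m
    T=np.eye(4);T[:3,:3]=R.from_quat(obs["tcp_rot"]).as_matrix();T[:3,3]=obs["ee_pos"]
    return K,T@np.array(m["mount"]),m
def grab(name):
    obs=bot.get_obs(); K,T,m=T_cam(name,obs); p,d=vision.read_camera(name)
    return p,d,K,T
def ray(K,T,u,v):
    d=np.array([(u-K[0,2])/K[0,0],-(v-K[1,2])/K[1,1],-1.0])
    return T[:3,3],T[:3,:3]@d
def plane(K,T,u,v,z):
    o,d=ray(K,T,u,v); return o+d*(z-o[2])/d[2]
def dep(K,T,u,v,d):
    o,r=ray(K,T,u,v); return o+r*d
def cloud(K,T,d):
    v,u=np.mgrid[0:d.shape[0],0:d.shape[1]]
    c=np.stack([(u-K[0,2])/K[0,0],-(v-K[1,2])/K[1,1],-np.ones_like(d)],-1)*d[...,None]
    return c@T[:3,:3].T+T[:3,3]
def proj(K,T,P):
    c=np.linalg.inv(T)@np.r_[P,1]; return K[0,2]+K[0,0]*c[0]/-c[2],K[1,2]+K[1,1]*c[1]/c[2]
def save(n,p): cv2.imwrite("pics/"+n+".png",cv2.cvtColor(p,cv2.COLOR_RGB2BGR))
def st():
    o=bot.get_obs(); Rm=R.from_quat(o["tcp_rot"]).as_matrix()
    print("t",round(o["clock"],2),"p",np.round(o["ee_pos"],4),"w",round(o["width"],3),"F",np.round(o["wrist_force"],1))
    print(np.round(Rm,3).tolist())
E
python3 - <<'E'
from h import *
st()
for n in ["scene","top","wrist"]:
    p,d,K,T=grab(n); save(n+"0",p); print(n,K.tolist(),np.round(T,3).tolist(),d[d>0].min() if (d>0).any() else None,{k:v for k,v in vision.camera_model(n).items() if k not in("intrinsics","extrinsics")})
    np.savez("pics/%s0.npz"%n,p=p,d=d,K=K,T=T)
print(bot.get_obs())
E
```

```text
pics
t 0.0 p [0.1434 0.5048 0.2462] w 1.002 F [-1.1 -0.  -0.1]
[[0.273, -0.001, -0.962], [0.962, -0.001, 0.273], [-0.001, -1.0, 0.0]]
scene [[508.2717723343946, 0.0, 324.3012003527736], [0.0, 508.2717723343946, 240.44423076753992], [0.0, 0.0, 1.0]] [[-0.494, -0.523, 0.694, 1.211], [0.869, -0.293, 0.398, 0.346], [-0.004, 0.8, 0.6, 0.653], [0.0, 0.0, 0.0, 1.0]] 0.5701594 {}
top [[578.4041927402537, 0.0, 316.43598557801215], [0.0, 578.4041927402537, 230.32518976536696], [0.0, 0.0, 1.0]] [[-0.015, 0.999, -0.039, 0.505], [-0.999, -0.014, 0.033, -0.007], [0.032, 0.039, 0.999, 1.136], [0.0, 0.0, 0.0, 1.0]] 0.9085285 {}
wrist [[339.42622421021167, 0.0, 317.1742985726499], [0.0, 339.42622421021167, 241.7289388113967], [0.0, 0.0, 1.0]] [[0.274, -0.924, -0.266, 0.074], [0.962, 0.263, 0.077, 0.525], [-0.001, -0.276, 0.961, 0.385], [0.0, 0.0, 0.0, 1.0]] 0.05000325 {'mount': array([[ 9.99999620e-01,  8.53398797e-04,  1.76820762e-04,
         5.38943621e-04],
       [-6.61234828e-05,  2.76594996e-01, -9.60986578e-01,
        -1.38911694e-01],
       [-8.69012528e-04,  9.60986202e-01,  2.76594947e-01,
         7.18558175e-02],
       [ 0.00000000e+00,  0.00000000e+00,  0.00000000e+00,
         1.00000000e+00]])}
{'clock': 0.15, 'joint_pos': array([ 1.07059076e+00,  3.13330796e-01,  1.49818049e+00,  1.89162910e-05,
        1.33097410e+00, -2.23380694e-01]), 'joint_velocities': array([-1.94549131e-04,  8.77710418e-05, -2.93747823e-03, -8.89222231e-04,
        9.92592207e-04,  1.07544886e-03]), 'joint_torque': array([ 1.50531865e-03, -4.02306175e+01, -2.52314740e+01,  6.94246776e-02,
        3.44891427e-02, -6.17696674e-05]), 'ee_pos': array([0.1434115 , 0.50488472, 0.24631866]), 'tcp_rot': array([ 0.56432831,  0.42594098, -0.42652178, -0.56408068]), 'wrist_force': array([ 0.90494952,  0.35162759, -0.02002284]), 'ft_torque': array([-0.01721302, -0.04032176,  0.00052952]), 'width': 1.0012634267267413}
```

View pics/scene0.png

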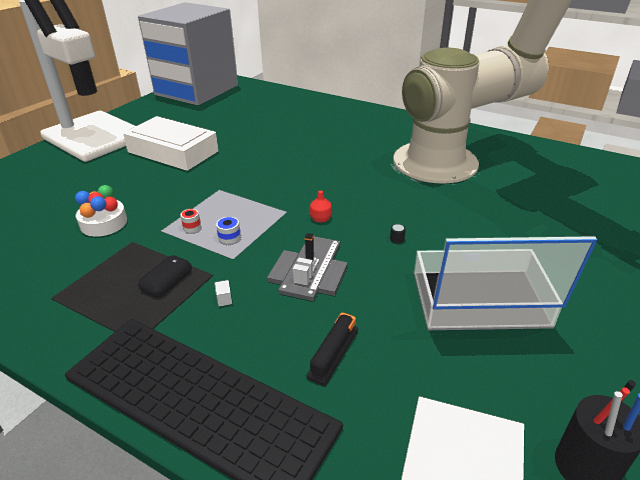

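View pics/top0.png

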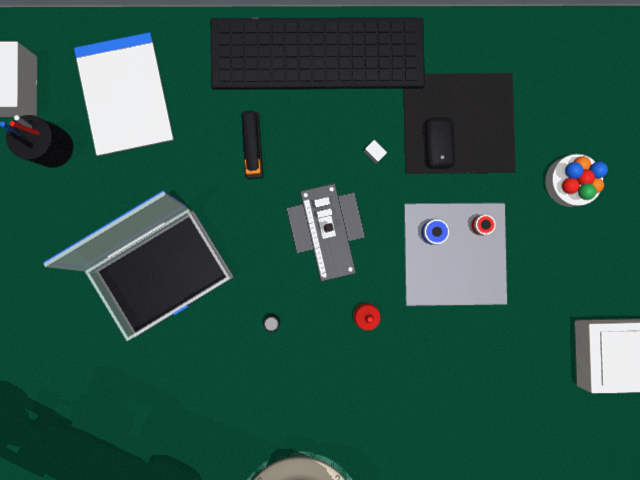

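View pics/wrist0.png

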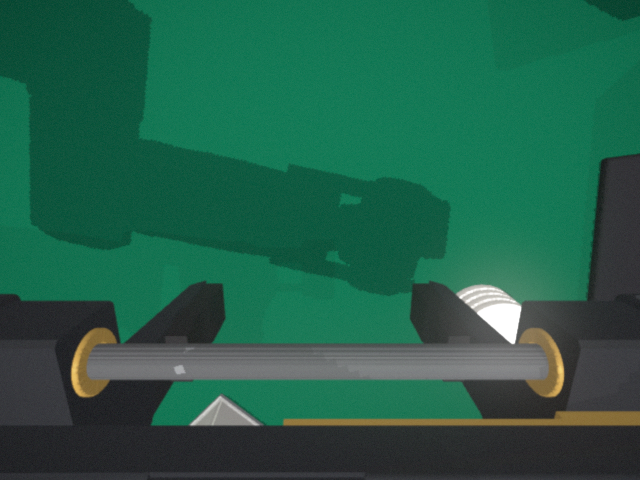

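The scene view shows red (190,220), blue (228,230) and the caliper (305,265), with its jaw almost closed. The top view shows red (484,225), blue (437,232), the post (328,228) and the case (160,275). No yellow or green bush is present. Next I measure positions.

```bash
cat >> h.py <<'E'
def load(n):
    z=np.load("pics/%s.npz"%n); return z["p"],z["d"],z["K"],z["T"]
def tri(a,b):
    (o1,d1),(o2,d2)=a,b
    A=np.stack([d1,-d2],1); s=np.linalg.lstsq(A,o2-o1,rcond=None)[0]
    q1=o1+d1*s[0];q2=o2+d2*s[1]; return (q1+q2)/2,np.linalg.norm(q1-q2)
def hue(p,lo,hi,s=120,v=60):
    h=cv2.cvtColor(p,cv2.COLOR_RGB2HSV); H=h[...,0].astype(int)
    m=((H>=lo)&(H<=hi)) if lo<=hi else ((H>=lo)|(H<=hi))
    return (m&(h[...,1]>s)&(h[...,2]>v)).astype(np.uint8)
def blobs(m,amin=15):
    n,l,s,c=cv2.connectedComponentsWithStats(m)
    return [(s[i].tolist(),np.round(c[i],1).tolist()) for i in range(1,n) if s[i,4]>=amin]
E
python3 - <<'E'
from h import *
p,d,K,T=load("top0"); ps,ds,Ks,Ts=load("scene0")
for nm,lo,hi in [("red",174,5),("blue",105,125),("orange",8,18)]:
    print(nm,"TOP",blobs(hue(p,lo,hi)));print(nm,"SCENE",blobs(hue(ps,lo,hi)))
C=cloud(K,T,d)
for nm,u,v in [("table",300,400),("pad",450,290),("red",484,225),("blue",437,232),("bed",322,260),("bedside",350,220),("anvil",322,203),("jaw",325,213),("post",328,228),("casefloor",160,270),("casewall",200,215)]:
    print(nm,np.round(np.median(C[v-1:v+2,u-1:u+2].reshape(-1,3),0),4))
# caliper crop
for nm,im,(x,y,w,h) in [("topcal",p,(275,170,110,120)),("topcase",p,(30,170,220,180)),("scal",ps,(260,220,100,90)),("scase",ps,(400,220,220,120))]:
    s=min(800//w,600//h); save(nm,cv2.resize(im[y:y+h,x:x+w],None,fx=s,fy=s,interpolation=cv2.INTER_NEAREST))
E
```

```text
red TOP [([10, 121, 30, 15, 154], [24.0, 127.7]), ([562, 170, 33, 24, 386], [577.5, 181.8]), ([472, 217, 9, 18, 40], [474.2, 226.4]), ([478, 216, 16, 17, 150], [485.4, 224.2]), ([354, 303, 26, 27, 554], [366.6, 316.4])]
red SCENE [([310, 191, 22, 31, 482], [320.4, 208.4]), ([89, 192, 15, 10, 56], [94.2, 195.3]), ([105, 197, 12, 14, 141], [110.5, 203.5]), ([182, 209, 15, 9, 70], [189.0, 213.4]), ([182, 219, 18, 10, 94], [191.1, 224.2]), ([620, 387, 10, 15, 75], [624.4, 392.2]), ([593, 400, 20, 24, 191], [603.0, 413.6])]
blue TOP [([74, 33, 79, 25, 794], [112.8, 44.4]), ([0, 122, 18, 13, 66], [6.9, 127.2]), ([566, 162, 17, 17, 220], [573.9, 170.0]), ([590, 162, 18, 16, 211], [599.0, 169.1]), ([43, 191, 121, 73, 175], [102.5, 226.7]), ([426, 221, 22, 21, 283], [436.5, 231.2]), ([422, 224, 7, 19, 34], [423.6, 233.3]), ([174, 305, 15, 10, 35], [180.6, 309.4])]
blue SCENE [([144, 41, 45, 24, 665], [166.2, 52.1]), ([152, 77, 43, 24, 587], [173.0, 88.7]), ([75, 191, 14, 14, 142], [81.6, 196.9]), ([90, 197, 16, 14, 168], [97.7, 203.3]), ([218, 217, 19, 12, 138], [227.0, 222.6]), ([217, 229, 23, 11, 118], [228.7, 234.9]), ([433, 239, 165, 70, 1253], [513.4, 270.2]), ([623, 393, 17, 38, 269], [632.3, 414.4])]
orange TOP [([575, 156, 16, 14, 126], [583.8, 162.0]), ([244, 158, 17, 17, 137], [252.5, 168.5]), ([592, 178, 12, 15, 110], [598.2, 184.4])]
orange SCENE [([80, 203, 15, 14, 156], [86.4, 209.9]), ([305, 235, 9, 6, 21], [309.4, 238.3]), ([335, 313, 21, 19, 96], [348.7, 320.7])]
table [ 0.2194 -0.0075 -0.0013]
pad [ 0.4277 -0.3062  0.0023]
red [ 0.5535 -0.3653  0.0392]
blue [ 0.5413 -0.2734  0.04  ]
bed [ 0.4909 -0.0539  0.0138]
bedside [ 0.568  -0.1099  0.0122]
anvil [ 0.5986 -0.0542  0.0484]
jaw [ 0.5799 -0.0596  0.0478]
post [ 0.5499 -0.0629  0.0871]
casefloor [0.4764 0.26   0.0052]
casewall [5.822e-01 1.829e-01 2.000e-04]
```

View pics/topcal.png

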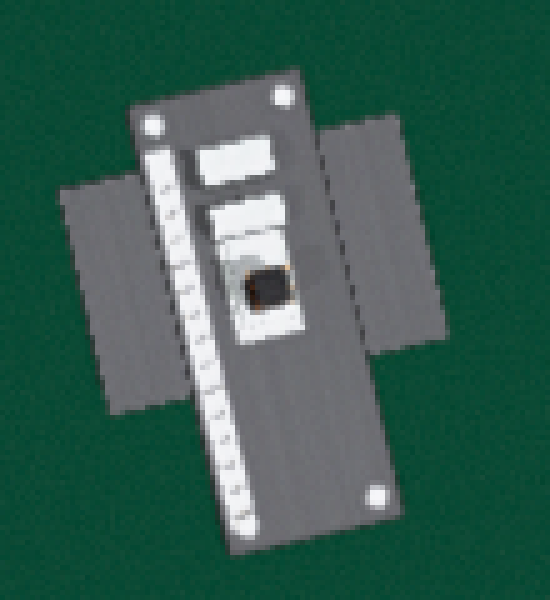

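View pics/topcase.png

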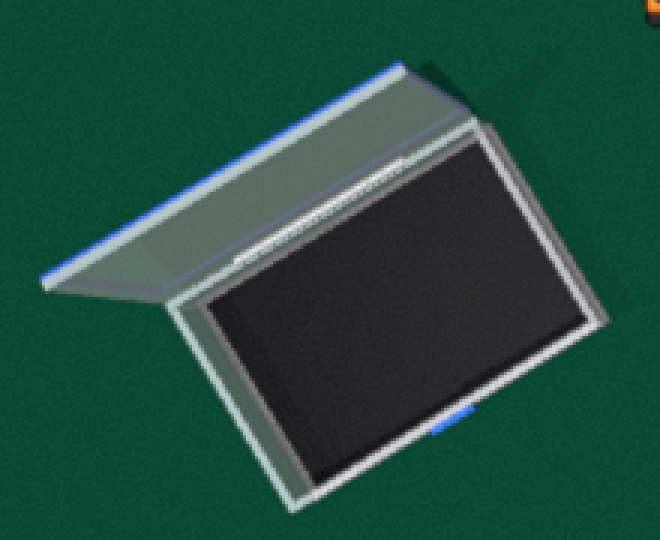

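View pics/scal.png

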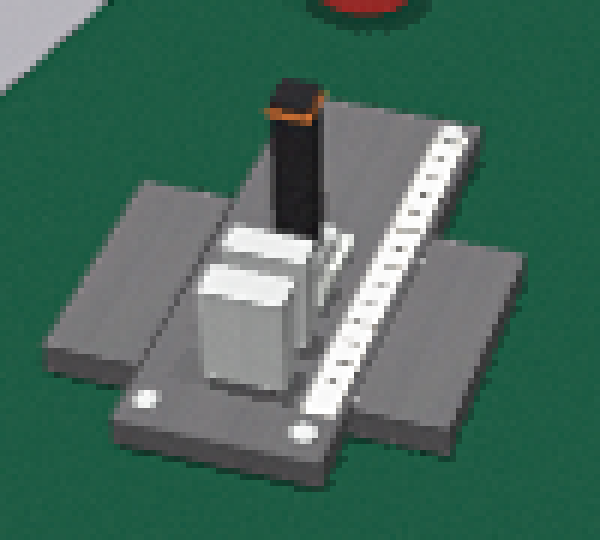

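View pics/scase.png

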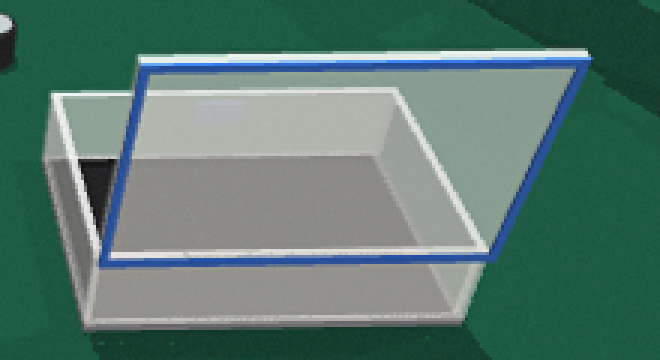

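```bash
python3 - <<'E'
from h import *
p,d,K,T=load("top0"); ps,ds,Ks,Ts=load("scene0")
R_=lambda u,v:ray(K,T,u,v); S_=lambda u,v:ray(Ks,Ts,u,v)
print("red",tri(R_(485.4,224.2),S_(189,213.4)));print("blue",tri(R_(436.5,231.2),S_(227,222.6)))
# post top
print("posttop",tri(R_(275+268/5,170+288/5),S_(260+298/6,220+93/6)))
# anvil top centre, jaw top centre
print("anviltop",tri(R_(275+235/5,170+160/5),S_(260+247/6,220+285/6)))
print("jawtop",tri(R_(275+248/5,170+217/5),S_(260+268/6,220+244/6)))
c=[plane(K,T,275+u/5,170+v/5,.012) for u,v in [(130,108),(298,70),(400,513),(235,553)]]
print("plate",np.round(c,4).tolist(),"len",[np.linalg.norm(c[i]-c[(i+1)%4]).round(4) for i in range(4)],"ctr",np.mean(c,0))
x=(c[0]+c[1]-c[2]-c[3]);print("yaw",np.degrees(np.arctan2(x[1],x[0])))
for a,b in [((235,160),None)]:pass
face=plane(K,T,275+240/5,170+182/5,.048);print("anvil face top mid",face)
print("post top plane",plane(K,T,275+268/5,170+288/5,.087))
c=[plane(K,T,30+u/3,170+v/3,.058) for u,v in [(168,304),(473,120),(603,324),(292,508)]]
print("case",np.round(c,4).tolist(),"len",[np.linalg.norm(c[i]-c[(i+1)%4]).round(4) for i in range(4)],"ctr",np.mean(c,0))
x=(c[0]+c[1]-c[2]-c[3]);print("yaw",np.degrees(np.arctan2(x[1],x[0])))
print("lid front corners", tri(R_(30+402/3,170+66/3),S_(400+143/3,220+62/3)),tri(R_(30+43/3,170+284/3),S_(400+588/3,220+60/3)))
# caliper rect via mask
h=cv2.cvtColor(p,cv2.COLOR_RGB2HSV)
for nm,q in [("blower",(367,316)),("loupe",(271,322)),("block",(376,151)),("stapler",(252,145))]:
    print(nm,plane(K,T,*q,.03))
E
```

```text
red (array([ 0.55537019, -0.36924606,  0.03560844]), np.float64(0.0009571902516021937))
blue (array([ 0.54322867, -0.27408644,  0.03615036]), np.float64(0.0011206192509123222))
posttop (array([ 0.55073395, -0.06421584,  0.08240704]), np.float64(0.0002469871704028319))
anviltop (array([ 0.60089092, -0.05413349,  0.0441838 ]), np.float64(0.0006633648128697181))
jawtop (array([ 0.57944335, -0.05912122,  0.0433539 ]), np.float64(0.00015622769762296663))
plate [[0.6247, -0.0151, 0.012], [0.6389, -0.081, 0.012], [0.4654, -0.1179, 0.012], [0.451, -0.0534, 0.012]] len [np.float64(0.0674), np.float64(0.1773), np.float64(0.0661), np.float64(0.1779)] ctr [ 0.54498851 -0.06687194  0.012     ]
yaw 12.21809581251429
anvil face top mid [ 0.59236791 -0.05601806  0.048     ]
post top plane [ 0.55047506 -0.06386021  0.087     ]
case [[0.4774, 0.3823, 0.058], [0.588, 0.1959, 0.058], [0.4608, 0.117, 0.058], [0.3517, 0.3074, 0.058]] len [np.float64(0.2167), np.float64(0.1497), np.float64(0.2194), np.float64(0.1463)] ctr [0.46949382 0.25067503 0.058     ]
yaw 31.305737293416538
lid front corners (array([0.60583755, 0.20631342, 0.20548058]), np.float64(0.0014344767869820297)) (array([0.49274005, 0.39569954, 0.20218453]), np.float64(9.753899304881524e-05))
blower [ 0.38297988 -0.13763528  0.03      ]
loupe [0.37505847 0.04543101 0.03      ]
block [ 0.6998103  -0.16098994  0.03      ]
stapler [0.71366551 0.07773535 0.03      ]
```

```bash
cat >> h.py <<'E'
def plan(x,y,z,yaw,base=None):
    """total shift (tool axes, mm) and roll (deg) from current measured pose to target"""
    o=bot.get_obs(); Rm=R.from_quat(o["tcp_rot"]).as_matrix()
    s=Rm.T@(np.array([x,y,z])-o["ee_pos"])*1000
    cur=np.degrees(np.arctan2(Rm[1,0],Rm[0,0])); dy=(yaw-cur+90)%180-90
    print("t",round(o["clock"],2),"p",np.round(o["ee_pos"],4),"yaw",round(cur,1),"w",round(o["width"],3),"F",np.round(o["wrist_force"],1),"tilt",round(np.degrees(np.arccos(-Rm[2,1])),2))
    n=np.linalg.norm(s); print("shift mm",np.round(s,1),"dist",round(n,1),"roll",round(-dy,1),"rows>=",int(np.ceil(n/41))," q6",round(o["joint_pos"][5],2))
E
python3 -c "
from h import *
plan(.5505,-.064,.2463,102.2)"
```

```text
t 0.15 p [0.1434 0.5049 0.2463] yaw 74.1 w 1.001 F [ 0.9  0.4 -0. ] tilt 0.05
shift mm [-4.360e+02  3.000e-01 -5.471e+02] dist 699.5 roll -28.1 rows>= 18  q6 -0.22
```

Request:
{"op": "arm_command", "data": {
  "plan": [
    {"gripper":1,"xyz":[-0.022,0,-0.0275],"roll":0},
    {"gripper":1,"xyz":[-0.044,0,-0.055],"roll":0},
    {"gripper":1,"xyz":[-0.066,0,-0.0825],"roll":0},
    {"gripper":1,"xyz":[-0.088,0,-0.11],"roll":0},
    {"gripper":1,"xyz":[-0.11,0,-0.1375],"roll":0}
  ]
}}

```text
clock: 0.57
ee_pos: [0.2461, 0.3602, 0.2466]
tcp_rot: [0.564, 0.426, -0.426, -0.564]
wrist_force: [0.3, 0.9, -0.1]
width: 1.0
```

Request:
{"op": "arm_command", "data": {
  "plan": [
    {"gripper":1,"xyz":[-0.022,0,-0.0275],"roll":0},
    {"gripper":1,"xyz":[-0.044,0,-0.055],"roll":0},
    {"gripper":1,"xyz":[-0.066,0,-0.0825],"roll":0},
    {"gripper":1,"xyz":[-0.088,0,-0.11],"roll":0},
    {"gripper":1,"xyz":[-0.11,0,-0.1375],"roll":0}
  ]
}}

```text
clock: 0.98
ee_pos: [0.3485, 0.2167, 0.2467]
tcp_rot: [0.564, 0.426, -0.426, -0.564]
wrist_force: [0.6, 0.9, 0.0]
width: 0.997
```

Request:
{"op": "arm_command", "data": {
  "plan": [
    {"gripper":1,"xyz":[-0.022,0,-0.0275],"roll":0},
    {"gripper":1,"xyz":[-0.044,0,-0.055],"roll":0},
    {"gripper":1,"xyz":[-0.066,0,-0.0825],"roll":0},
    {"gripper":1,"xyz":[-0.088,0,-0.11],"roll":0},
    {"gripper":1,"xyz":[-0.11,0,-0.1375],"roll":0}
  ]
}}

```text
clock: 1.4
ee_pos: [0.4507, 0.0732, 0.2467]
tcp_rot: [-0.564, -0.426, 0.426, 0.564]
wrist_force: [1.2, 0.6, 0.2]
width: 1.002
```

```bash
python3 -c "
from h import *
plan(.5505,-.064,.2,102.2)"
```

```text
t 1.4 p [0.4507 0.0732 0.2467] yaw 74.1 w 1.002 F [1.2 0.6 0.2] tilt 0.01
shift mm [-104.6   46.7 -133.5] dist 175.9 roll -28.1 rows>= 5  q6 -1.39
```

Request:
{"op": "arm_command", "data": {
  "plan": [
    {"gripper":1,"xyz":[-0.021,0.009,-0.027],"roll":-5.6},
    {"gripper":1,"xyz":[-0.042,0.018,-0.054],"roll":-11.2},
    {"gripper":1,"xyz":[-0.063,0.028,-0.08],"roll":-16.8},
    {"gripper":1,"xyz":[-0.084,0.038,-0.107],"roll":-22.5},
    {"gripper":1,"xyz":[-0.105,0.047,-0.133],"roll":-28.1}
  ]
}}

```text
clock: 1.82
ee_pos: [0.55, -0.064, 0.1988]
tcp_rot: [-0.442, -0.551, 0.552, 0.443]
wrist_force: [0.7, 0.1, -0.0]
width: 1.006
```

Request:
{"op": "arm_command", "data": {
  "plan": [
    {"gripper":0.5,"xyz":[0,0,0],"roll":0},
    {"gripper":0.5,"xyz":[0,0,0],"roll":0},
    {"gripper":0.5,"xyz":[0,0,0],"roll":0},
    {"gripper":0.5,"xyz":[0,0,0],"roll":0},
    {"gripper":0.5,"xyz":[0,0,0],"roll":0}
  ]
}}

```text
clock: 2.23
ee_pos: [0.5491, -0.0616, 0.2004]
tcp_rot: [0.444, 0.551, -0.55, -0.443]
wrist_force: [0.5, 0.1, -0.5]
width: 0.646
```

```bash
python3 -c "
from h import *
plan(.5505,-.064,.061,102.2)
p,d,K,T=grab('wrist'); save('wrist1',p); np.savez('pics/wrist1.npz',p=p,d=d,K=K,T=T)
print(proj(K,T,[.5505,-.064,.087]),proj(K,T,[.592,-.056,.048]))
"
```

```text
t 2.23 p [ 0.5491 -0.0616  0.2004] yaw 102.3 w 0.646 F [ 0.5  0.1 -0.5] tilt 0.05
shift mm [ -2.6 139.4  -0.7] dist 139.4 roll 0.1 rows>= 4  q6 -2.11
(np.float64(312.8442814795153), np.float64(241.31174814516376)) (np.float64(312.4977029355126), np.float64(273.8206804119155))
```

View pics/wrist1.png

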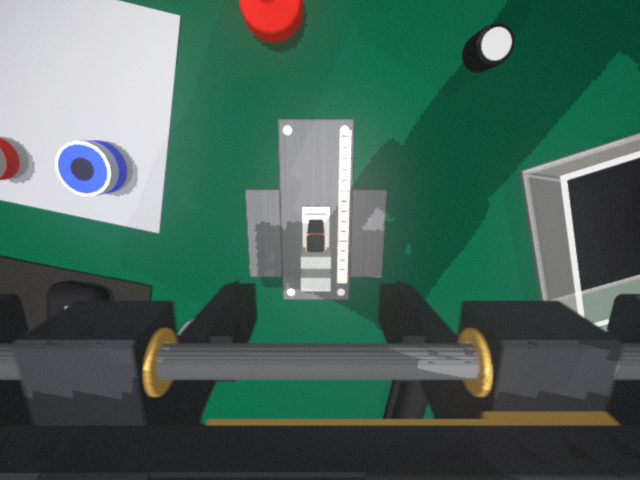

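```bash
python3 -c "
from h import *
p,d,K,T=load('wrist1'); C=cloud(K,T,d)
m=(C[...,2]>.078)&(C[...,2]<.095)&(abs(C[...,0]-.55)<.03)&(abs(C[...,1]+.064)<.03)
q=C[m];print(len(q),q.mean(0),q.min(0),q.max(0))
m=(C[...,2]>.043)&(C[...,2]<.053)&(abs(C[...,0]-.59)<.04)&(abs(C[...,1]+.06)<.03)
q=C[m];print(len(q),q.mean(0),q.min(0),q.max(0))
x=np.array([np.cos(np.radians(12.2)),np.sin(np.radians(12.2))]);s=np.sort(q[:,:2]@x);print(np.histogram(s,20))
save('w1c',cv2.resize(p[110:310,230:400],None,fx=3,fy=3,interpolation=cv2.INTER_NEAREST))
"
```

```text
352 [ 0.55040657 -0.06192906  0.08685754] [ 0.54327666 -0.06966742  0.0780652 ] [ 0.55962761 -0.05359689  0.08938959]
911 [ 0.58991062 -0.05345888  0.04846196] [ 0.5714101  -0.06988078  0.04304297] [ 0.60988253 -0.03678198  0.05130983]
(array([100,  53,  54,  54,  54,  57,  49,  18,   0,   0,   0,   8, 103,
        54,  46,  53,  55,  49,  49,  55]), array([0.54879225, 0.5505027 , 0.55221315, 0.5539236 , 0.55563405,
       0.55734451, 0.55905496, 0.56076541, 0.56247586, 0.56418631,
       0.56589676, 0.56760722, 0.56931767, 0.57102812, 0.57273857,
       0.57444902, 0.57615947, 0.57786993, 0.57958038, 0.58129083,
       0.58300128]))
```

View pics/w1c.png

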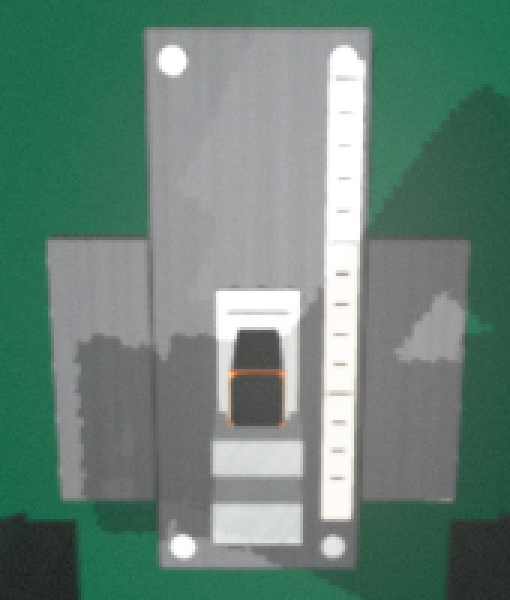

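Wrist view: the post top is at (316,242), so the post is at (0.5504, -0.062, 0.087). The gap is about 7.3 mm and the anvil face about (0.593, -0.053). I'll go down over the post and pinch it.

Request:
{"op": "arm_command", "data": {
  "plan": [
    {"gripper":0.5,"xyz":[0,0.035,-0.001],"roll":0},
    {"gripper":0.5,"xyz":[0,0.07,-0.001],"roll":0},
    {"gripper":0.5,"xyz":[0,0.105,-0.001],"roll":0},
    {"gripper":0.5,"xyz":[0,0.13,-0.001],"roll":0},
    {"gripper":0.5,"xyz":[-0.001,0.139,-0.001],"roll":0}
  ]
}}

```text
clock: 2.7
ee_pos: [0.5488, -0.0622, 0.0577]
tcp_rot: [-0.442, -0.55, 0.551, 0.445]
wrist_force: [-0.2, 0.4, -0.0]
width: 0.498
```

Request:
{"op": "arm_command", "data": {
  "newtons": 5,
  "plan": [
    {"gripper":0.0,"xyz":[0,0,0],"roll":0},
    {"gripper":0.0,"xyz":[0,0,0],"roll":0},
    {"gripper":0.0,"xyz":[0,0,0],"roll":0},
    {"gripper":0.0,"xyz":[0,0,0],"roll":0},
    {"gripper":0.0,"xyz":[0,0,0],"roll":0}
  ]
}}

```text
clock: 3.12
ee_pos: [0.5509, -0.0631, 0.062]
tcp_rot: [0.444, 0.551, -0.55, -0.443]
wrist_force: [-1.3, 6.5, 3.5]
width: 0.158
```

```bash
python3 -c "
from h import *
plan(.5504,-.062,.061,102.2)"
```

```text
t 3.12 p [ 0.5509 -0.0631  0.062 ] yaw 102.2 w 0.158 F [-1.3  6.5  3.5] tilt 0.09
shift mm [1.2 1.  0.3] dist 1.6 roll 0.0 rows>= 1  q6 -2.11
```

Request:
{"op": "arm_command", "data": {
  "plan": [
    {"gripper":0.0,"xyz":[0.0005,0,0.001],"roll":0},
    {"gripper":0.0,"xyz":[0.001,0,0.003],"roll":0},
    {"gripper":0.0,"xyz":[0.001,0,0.007],"roll":0},
    {"gripper":0.0,"xyz":[0.001,0,0.012],"roll":0},
    {"gripper":0.0,"xyz":[0.001,0,0.017],"roll":0}
  ]
}}

```text
clock: 3.53
ee_pos: [0.5336, -0.0664, 0.0612]
tcp_rot: [0.444, 0.551, -0.55, -0.443]
wrist_force: [2.4, -3.4, 5.3]
width: 0.155
```

Request:
{"op": "arm_command", "data": {
  "plan": [
    {"gripper":0.0,"xyz":[0,0,0.005],"roll":0},
    {"gripper":0.0,"xyz":[0,0,0.01],"roll":0},
    {"gripper":0.0,"xyz":[0,0,0.015],"roll":0},
    {"gripper":0.0,"xyz":[0,0,0.02],"roll":0},
    {"gripper":0.0,"xyz":[0,0,0.025],"roll":0}
  ]
}}

```text
clock: 3.95
ee_pos: [0.5091, -0.0717, 0.061]
tcp_rot: [0.444, 0.55, -0.55, -0.443]
wrist_force: [3.8, -4.5, 4.7]
width: 0.159
```

Request:
{"op": "arm_command", "data": {
  "plan": [
    {"gripper":0.0,"xyz":[0,0,0.005],"roll":0},
    {"gripper":0.0,"xyz":[0,0,0.01],"roll":0},
    {"gripper":0.0,"xyz":[0,0,0.013],"roll":0},
    {"gripper":0.0,"xyz":[0,0,0.015],"roll":0},
    {"gripper":0.0,"xyz":[0,0,0.015],"roll":0}
  ]
}}

```text
clock: 4.37
ee_pos: [0.4942, -0.0749, 0.061]
tcp_rot: [-0.444, -0.55, 0.551, 0.444]
wrist_force: [-0.4, -5.7, 8.4]
width: 0.158
```

Request:
{"op": "arm_command", "data": {
  "plan": [
    {"gripper":0.75,"xyz":[0,0,0],"roll":0},
    {"gripper":0.75,"xyz":[0,0,0],"roll":0},
    {"gripper":0.75,"xyz":[0,-0.01,0],"roll":0},
    {"gripper":0.75,"xyz":[0,-0.04,0],"roll":0},
    {"gripper":0.75,"xyz":[0,-0.08,0],"roll":0}
  ]
}}

```text
clock: 4.78
ee_pos: [0.4928, -0.0735, 0.1399]
tcp_rot: [-0.441, -0.55, 0.551, 0.446]
wrist_force: [0.2, -0.7, 0.2]
width: 0.513
```

```bash
python3 - <<'E'
from h import *
p,d,K,T=grab("top"); save("top1",p); C=cloud(K,T,d)
def tops(nm,lo,hi,bx):
    m=hue(p,lo,hi); mm=np.zeros_like(m); x,y,w,h=bx; mm[y:y+h,x:x+w]=m[y:y+h,x:x+w]
    b=max(blobs(mm,15),key=lambda t:t[0][4]); u,v=b[1]; return nm,b[1],np.round(plane(K,T,u,v,.039),4),np.round(C[int(v),int(u)],4)
print(tops("red",174,5,(400,190,110,120)));print(tops("blue",105,125,(400,190,110,120)))
m=(C[...,2]>.08)&(C[...,2]<.095)&(abs(C[...,0]-.5)<.04)&(abs(C[...,1]+.07)<.03);print("post",C[m].mean(0) if m.any() else None)
plan(.5535,-.367,.16,102.2)
E
```

```text
('red', [485.4, 224.2], array([ 0.5549, -0.3677,  0.039 ]), array([ 0.5554, -0.3674,  0.0377]))
('blue', [436.6, 231.2], array([ 0.5428, -0.2731,  0.039 ]), array([ 0.5433, -0.2723,  0.0375]))
post None
t 4.83 p [ 0.4965 -0.0748  0.1487] yaw 102.3 w 0.556 F [ 4.4 -0.6  7.6] tilt 0.43
shift mm [-297.7  -10.1    6.3] dist 298.0 roll 0.1 rows>= 8  q6 -2.17
```

Request:
{"op": "arm_command", "data": {
  "plan": [
    {"gripper":0.75,"xyz":[-0.02,-0.01,0],"roll":0},
    {"gripper":0.75,"xyz":[-0.05,-0.02,0.001],"roll":0},
    {"gripper":0.75,"xyz":[-0.085,-0.02,0.003],"roll":0},
    {"gripper":0.75,"xyz":[-0.12,-0.02,0.005],"roll":0},
    {"gripper":0.75,"xyz":[-0.155,-0.02,0.006],"roll":0}
  ]
}}

```text
clock: 5.25
ee_pos: [0.5214, -0.2282, 0.1612]
tcp_rot: [0.444, 0.551, -0.55, -0.444]
wrist_force: [0.6, 1.0, -0.2]
width: 0.749
```

Request:
{"op": "arm_command", "data": {
  "plan": [
    {"gripper":0.75,"xyz":[-0.035,0,0],"roll":0},
    {"gripper":0.75,"xyz":[-0.07,0,0],"roll":0},
    {"gripper":0.75,"xyz":[-0.105,0,0],"roll":0},
    {"gripper":0.75,"xyz":[-0.13,0,0],"roll":0},
    {"gripper":0.75,"xyz":[-0.143,0,0],"roll":0}
  ]
}}

```text
clock: 5.67
ee_pos: [0.5515, -0.3693, 0.1603]
tcp_rot: [0.444, 0.55, -0.55, -0.445]
wrist_force: [-1.3, 0.9, 0.1]
width: 0.754
```

Request:
{"op": "arm_command", "data": {
  "plan": [
    {"gripper":0.75,"xyz":[0,0,0],"roll":0},
    {"gripper":0.75,"xyz":[0,0,0],"roll":0},
    {"gripper":0.75,"xyz":[0,0,0],"roll":0},
    {"gripper":0.75,"xyz":[0,0,0],"roll":0},
    {"gripper":0.75,"xyz":[0,0,0],"roll":0}
  ]
}}

```text
clock: 6.08
ee_pos: [0.5521, -0.3658, 0.1611]
tcp_rot: [0.444, 0.551, -0.551, -0.444]
wrist_force: [0.6, 0.3, 0.2]
width: 0.752
```

```bash
cat >> h.py <<'E'
def wbush(lo,hi,near,n,zlo=.03,zhi=.05,rad=.06):
    p,d,K,T=grab("wrist"); save(n,p); C=cloud(K,T,d)
    ok=(d>0)&(C[...,2]>zlo)&(C[...,2]<zhi)&(np.hypot(C[...,0]-near[0],C[...,1]-near[1])<rad)
    m=hue(p,lo,hi,100,50)*ok.astype(np.uint8)
    b=max(blobs(m,15),key=lambda t:t[0][4]); print("blob",b)
    u,v=b[1]; q=C[ok&(C[...,2]>zhi-.014)&(np.hypot(C[...,0]-near[0],C[...,1]-near[1])<.035)]
    zt=np.median(q[:,2]); print("ztop",zt,"ray at ztop",np.round(plane(K,T,u,v,zt),4),"cloud mean",np.round(q.mean(0),4),"bbox",np.round((q.min(0)+q.max(0))/2,4),np.round(np.ptp(q,axis=0),4))
E
python3 - <<'E'
from h import *
plan(.555,-.3665,.016,102.2)
wbush(174,5,(.555,-.3665),"wr_red")
E
```

```text
t 6.08 p [ 0.5521 -0.3658  0.1611] yaw 102.3 w 0.752 F [0.6 0.3 0.2] tilt 0.01
shift mm [ -1.3 145.1  -2.7] dist 145.1 roll 0.1 rows>= 4  q6 -2.55
blob ([296, 221, 41, 40, 849], [316.1, 240.4])
ztop 0.03941190224363189 ray at ztop [ 0.5544 -0.3654  0.0394] cloud mean [ 0.5537 -0.3652  0.0394] bbox [ 0.5544 -0.3651  0.0388] [0.0382 0.0383 0.0056]
```

View pics/wr_red.png

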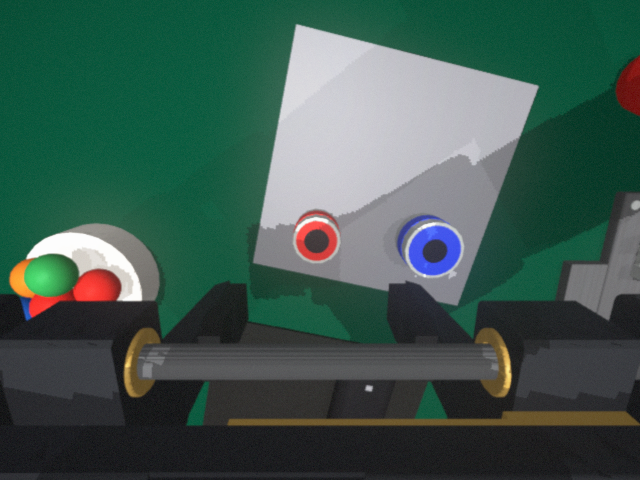

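Wrist view: red at (316,240), so it is at (0.5544, -0.3653) with its top at 0.0394. I'll grasp it there.

Request:
{"op": "arm_command", "data": {
  "plan": [
    {"gripper":0.75,"xyz":[0,0.035,-0.0025],"roll":0},
    {"gripper":0.75,"xyz":[0,0.07,-0.0025],"roll":0},
    {"gripper":0.75,"xyz":[0,0.105,-0.0025],"roll":0},
    {"gripper":0.75,"xyz":[0,0.13,-0.0025],"roll":0},
    {"gripper":0.75,"xyz":[0,0.1445,-0.0025],"roll":0}
  ]
}}

```text
clock: 6.55
ee_pos: [0.5534, -0.3649, 0.013]
tcp_rot: [0.442, 0.551, -0.55, -0.445]
wrist_force: [0.1, -0.4, -0.4]
width: 0.75
```

Request:
{"op": "arm_command", "data": {
  "newtons": 15,
  "plan": [
    {"gripper":0.75,"xyz":[0,0,0],"roll":0},
    {"gripper":0.3,"xyz":[0,0,0],"roll":0},
    {"gripper":0.3,"xyz":[0,0,0],"roll":0},
    {"gripper":0.3,"xyz":[0,0,0],"roll":0},
    {"gripper":0.3,"xyz":[0,0,0],"roll":0}
  ]
}}

```text
clock: 6.97
ee_pos: [0.5549, -0.3668, 0.0179]
tcp_rot: [-0.445, -0.55, 0.551, 0.443]
wrist_force: [-0.5, -0.1, 0.5]
width: 0.472
```

Request:
{"op": "arm_command", "data": {
  "plan": [
    {"gripper":0.3,"xyz":[0,0,0],"roll":0},
    {"gripper":0.3,"xyz":[0,0,0],"roll":0},
    {"gripper":0.3,"xyz":[0,-0.01,0],"roll":0},
    {"gripper":0.3,"xyz":[0,-0.04,0],"roll":0},
    {"gripper":0.3,"xyz":[0,-0.07,0],"roll":0}
  ]
}}

```text
clock: 7.38
ee_pos: [0.5537, -0.3658, 0.0865]
tcp_rot: [0.443, 0.551, -0.55, -0.445]
wrist_force: [1.2, -1.0, -1.0]
width: 0.433
```

```bash
python3 - <<'E'
from h import *
x=np.array([.9774,.2113]);y=np.array([-.2113,.9774])
t=x*(.5688-.0195-.004)+y*(-.1768); print(t)
plan(t[0],t[1],.09,102.2)
p,d,K,T=grab("wrist"); save("wr_red2",p)
E
```

```text
[ 0.57033406 -0.05758243]
t 7.38 p [ 0.5537 -0.3658  0.0865] yaw 102.2 w 0.433 F [ 1.2 -1.  -1. ] tilt 0.17
shift mm [297.7  -2.9 -81.5] dist 308.7 roll 0.0 rows>= 8  q6 -2.54
```

View pics/wr_red2.png

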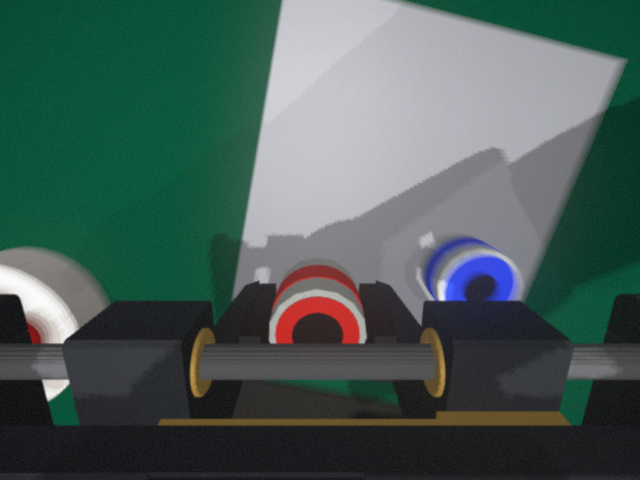

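Red is held at width 0.433, about 38 mm. I'll carry it to the caliper.

Request:
{"op": "arm_command", "data": {
  "plan": [
    {"gripper":0.3,"xyz":[0.02,-0.004,-0.006],"roll":0},
    {"gripper":0.3,"xyz":[0.05,-0.01,-0.014],"roll":0},
    {"gripper":0.3,"xyz":[0.085,-0.013,-0.023],"roll":0},
    {"gripper":0.3,"xyz":[0.12,-0.013,-0.033],"roll":0},
    {"gripper":0.3,"xyz":[0.155,-0.013,-0.043],"roll":0}
  ]
}}

```text
clock: 7.85
ee_pos: [0.5634, -0.2043, 0.1]
tcp_rot: [0.444, 0.55, -0.55, -0.444]
wrist_force: [0.5, 0.2, -0.2]
width: 0.433
```

Request:
{"op": "arm_command", "data": {
  "plan": [
    {"gripper":0.3,"xyz":[0.035,0,-0.01],"roll":0},
    {"gripper":0.3,"xyz":[0.07,0,-0.02],"roll":0},
    {"gripper":0.3,"xyz":[0.105,0,-0.03],"roll":0},
    {"gripper":0.3,"xyz":[0.13,0,-0.036],"roll":0},
    {"gripper":0.3,"xyz":[0.143,0,-0.0385],"roll":0}
  ]
}}

```text
clock: 8.27
ee_pos: [0.5707, -0.0549, 0.0997]
tcp_rot: [0.443, 0.551, -0.551, -0.443]
wrist_force: [-0.4, 0.2, -0.5]
width: 0.438
```

Request:
{"op": "arm_command", "data": {
  "plan": [
    {"gripper":0.3,"xyz":[0,0,0],"roll":0},
    {"gripper":0.3,"xyz":[0,0,0],"roll":0},
    {"gripper":0.3,"xyz":[0,0,0],"roll":0},
    {"gripper":0.3,"xyz":[0,0,0],"roll":0},
    {"gripper":0.3,"xyz":[0,0,0],"roll":0}
  ]
}}

```text
clock: 8.68
ee_pos: [0.5708, -0.0591, 0.0992]
tcp_rot: [-0.444, -0.55, 0.55, 0.444]
wrist_force: [-0.4, 0.3, -1.7]
width: 0.438
```

```bash
python3 - <<'E'
from h import *
plan(.5703,-.0576,.0275,102.2)
p,d,K,T=grab("wrist"); save("wr_red3",p)
p,d,K,T=grab("scene"); save("sc_red3",p[150:350,180:440].repeat(3,0).repeat(3,1))
E
```

```text
t 8.68 p [ 0.5708 -0.0591  0.0992] yaw 102.1 w 0.438 F [-0.4  0.3 -1.7] tilt 0.01
shift mm [ 1.6 71.7  0.2] dist 71.7 roll -0.1 rows>= 2  q6 -2.09
```

View pics/wr_red3.png

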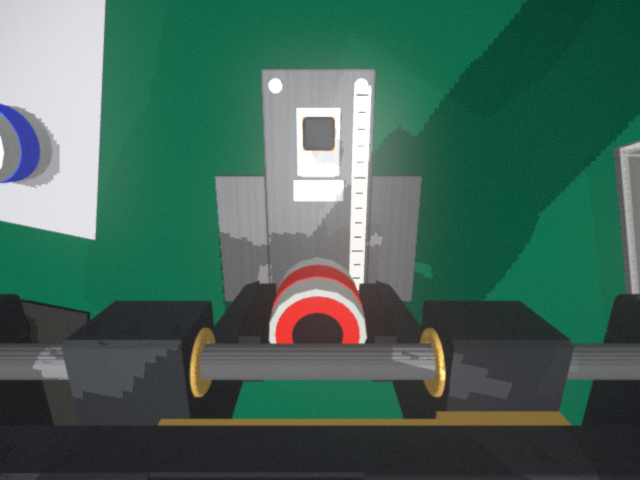

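View pics/sc_red3.png

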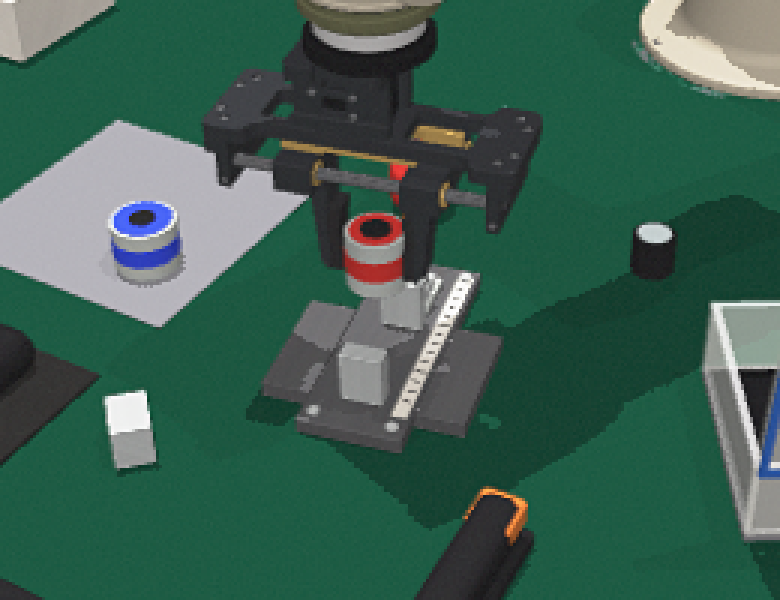

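Request:
{"op": "arm_command", "data": {
  "plan": [
    {"gripper":0.3,"xyz":[0.001,0.025,0],"roll":0},
    {"gripper":0.3,"xyz":[0.001,0.045,0],"roll":0},
    {"gripper":0.3,"xyz":[0.001,0.06,0],"roll":0},
    {"gripper":0.3,"xyz":[0.001,0.065,0],"roll":0},
    {"gripper":0.3,"xyz":[0.001,0.068,0],"roll":0}
  ]
}}

```text
clock: 9.2
ee_pos: [0.5704, -0.057, 0.0306]
tcp_rot: [-0.444, -0.55, 0.551, 0.444]
wrist_force: [-0.1, 0.1, -1.1]
width: 0.438
```

Request:
{"op": "arm_command", "data": {
  "plan": [
    {"gripper":0.3,"xyz":[0,0,0],"roll":0},
    {"gripper":0.3,"xyz":[0,0.001,0],"roll":0},
    {"gripper":0.3,"xyz":[0,0.002,0],"roll":0},
    {"gripper":0.3,"xyz":[0,0.002,0],"roll":0},
    {"gripper":0.3,"xyz":[0,0.002,0],"roll":0}
  ]
}}

```text
clock: 9.62
ee_pos: [0.5708, -0.0569, 0.0297]
tcp_rot: [0.444, 0.551, -0.55, -0.444]
wrist_force: [0.4, -0.2, -1.1]
width: 0.438
```

```bash
python3 - <<'E'
from h import *
plan(.5703,-.0576,.0275,102.2)
E
```

```text
t 9.62 p [ 0.5708 -0.0569  0.0297] yaw 102.2 w 0.438 F [ 0.4 -0.2 -1.1] tilt 0.04
shift mm [-0.6  2.2  0.7] dist 2.3 roll 0.0 rows>= 1  q6 -2.09
```

Request:
{"op": "arm_command", "data": {
  "plan": [
    {"gripper":0.3,"xyz":[0,0.0005,0],"roll":0},
    {"gripper":0.3,"xyz":[0,0.001,0],"roll":0},
    {"gripper":0.3,"xyz":[0,0.0015,0],"roll":0},
    {"gripper":0.3,"xyz":[0,0.0015,0],"roll":0},
    {"gripper":0.3,"xyz":[0,0.0015,0],"roll":0}
  ]
}}

```text
clock: 10.03
ee_pos: [0.5709, -0.0569, 0.0295]
tcp_rot: [0.444, 0.551, -0.55, -0.443]
wrist_force: [-7.2, 1.1, 15.1]
width: 0.438
```

Request:
{"op": "arm_command", "data": {
  "plan": [
    {"gripper":0.3,"xyz":[0,0.0005,0],"roll":0},
    {"gripper":0.3,"xyz":[0,0.001,0],"roll":0},
    {"gripper":0.3,"xyz":[0,0.001,0],"roll":0},
    {"gripper":0.3,"xyz":[0,0.001,0],"roll":0},
    {"gripper":0.3,"xyz":[0,0.001,0],"roll":0}
  ]
}}

```text
clock: 10.45
ee_pos: [0.5712, -0.0568, 0.0291]
tcp_rot: [0.444, 0.551, -0.55, -0.443]
wrist_force: [-8.2, 1.8, 19.9]
width: 0.44
```

It's on the bed (20 N up). I'll release it and rise.

Request:
{"op": "arm_command", "data": {
  "plan": [
    {"gripper":0.65,"xyz":[0,0,0],"roll":0},
    {"gripper":0.65,"xyz":[0,-0.001,0],"roll":0},
    {"gripper":0.65,"xyz":[0,-0.001,0],"roll":0},
    {"gripper":0.65,"xyz":[0,-0.001,0],"roll":0},
    {"gripper":0.65,"xyz":[0,-0.001,0],"roll":0}
  ]
}}

```text
clock: 10.87
ee_pos: [0.5706, -0.0569, 0.0276]
tcp_rot: [-0.444, -0.55, 0.55, 0.444]
wrist_force: [-0.0, -0.5, 0.7]
width: 0.651
```

Request:
{"op": "arm_command", "data": {
  "plan": [
    {"gripper":0.65,"xyz":[0,-0.02,0],"roll":0},
    {"gripper":0.65,"xyz":[0,-0.05,0],"roll":0},
    {"gripper":0.65,"xyz":[0,-0.09,0],"roll":0},
    {"gripper":0.65,"xyz":[0,-0.12,0.02],"roll":0},
    {"gripper":0.65,"xyz":[0,-0.14,0.05],"roll":0}
  ]
}}

```text
clock: 11.28
ee_pos: [0.5229, -0.0676, 0.1705]
tcp_rot: [0.445, 0.551, -0.55, -0.442]
wrist_force: [1.0, -0.8, 0.8]
width: 0.652
```

Request:
{"op": "arm_command", "data": {
  "plan": [
    {"gripper":0.45,"xyz":[0,0,0.028],"roll":0},
    {"gripper":0.45,"xyz":[0,0,0.028],"roll":0},
    {"gripper":0.45,"xyz":[0,0,0.028],"roll":0},
    {"gripper":0.45,"xyz":[0,0,0.028],"roll":0},
    {"gripper":0.45,"xyz":[0,0,0.028],"roll":0}
  ]
}}

```text
clock: 11.7
ee_pos: [0.4951, -0.0733, 0.1674]
tcp_rot: [-0.444, -0.551, 0.551, 0.444]
wrist_force: [0.2, -0.3, -0.3]
width: 0.449
```

```bash
cat >> h.py <<'E'
X2=np.array([.9774,.2113]);Y2=np.array([-.2113,.9774])
def cal(n):
    p,d,K,T=grab("wrist"); save(n,p); C=cloud(K,T,d); S=C[...,:2]@X2; L=C[...,:2]@Y2; z=C[...,2]
    m=(z>.08)&(z<.095)&(abs(L+.177)<.02)&(S>.42)&(S<.56); q=C[m]
    if m.sum()>30: print("post",q.mean(0).round(4),"s,l",S[m].mean().round(4),L[m].mean().round(4),m.sum())
    for nm,a,b in [("jaw/anvil/bush",.043,.056)]:
        m=(z>a)&(z<b)&(abs(L+.177)<.035)&(S>.4)&(S<.6); print(nm,np.histogram(S[m],bins=np.arange(.45,.60,.004))[0])
E
python3 - <<'E'
from h import *
plan(.494,-.0745,.061,102.2)
cal("cal1")
E
```

```text
t 11.7 p [ 0.4951 -0.0733  0.1674] yaw 102.3 w 0.449 F [ 0.2 -0.3 -0.3] tilt 0.02
shift mm [ -0.9 106.4   1.3] dist 106.4 roll 0.1 rows>= 3  q6 -2.17
post [ 0.4951 -0.074   0.087 ] s,l 0.4682 -0.177 456
jaw/anvil/bush [  0   0   0  70   0   0   0   0   0   0 148 152 159  71   0   0   0   0
   2 180 184 196 201 193 184 168 153  52   0   0   0   0   0   0   0   0
   0]
```

View pics/cal1.png

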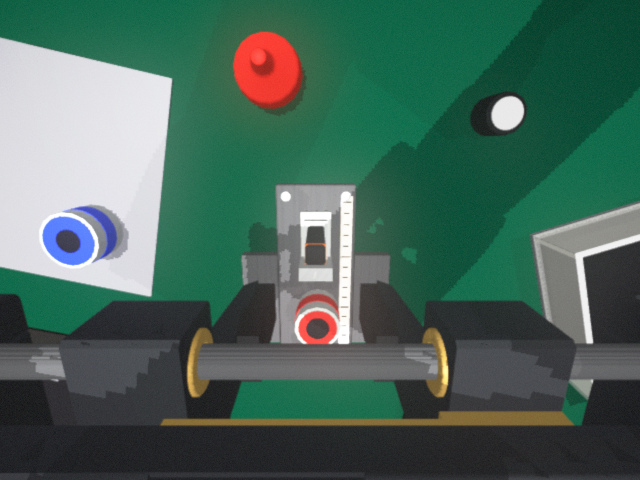

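Wrist view: red stands on the bed at (317,325) and the post is at (316,245), s = 0.4682. I'll pinch the post and close the jaw by about 26 mm.

Request:
{"op": "arm_command", "data": {
  "plan": [
    {"gripper":0.45,"xyz":[-0.001,0.03,0],"roll":0},
    {"gripper":0.45,"xyz":[-0.001,0.06,0],"roll":0},
    {"gripper":0.45,"xyz":[-0.001,0.09,0],"roll":0},
    {"gripper":0.45,"xyz":[-0.001,0.106,0],"roll":0},
    {"gripper":0.45,"xyz":[-0.001,0.106,0],"roll":0}
  ]
}}

```text
clock: 12.17
ee_pos: [0.4933, -0.0735, 0.0582]
tcp_rot: [-0.441, -0.55, 0.551, 0.446]
wrist_force: [0.1, 0.3, -0.6]
width: 0.452
```

Request:
{"op": "arm_command", "data": {
  "newtons": 5,
  "plan": [
    {"gripper":0.0,"xyz":[0,0,0],"roll":0},
    {"gripper":0.0,"xyz":[0,0,0],"roll":0},
    {"gripper":0.0,"xyz":[0,0,0],"roll":0},
    {"gripper":0.0,"xyz":[0,0,0],"roll":0},
    {"gripper":0.0,"xyz":[0,0,0],"roll":0}
  ]
}}

```text
clock: 12.58
ee_pos: [0.4952, -0.0748, 0.0627]
tcp_rot: [0.445, 0.551, -0.55, -0.443]
wrist_force: [-0.7, -2.0, 1.7]
width: 0.16
```

Request:
{"op": "arm_command", "data": {
  "plan": [
    {"gripper":0.0,"xyz":[0,0,-0.003],"roll":0},
    {"gripper":0.0,"xyz":[0,0,-0.008],"roll":0},
    {"gripper":0.0,"xyz":[0,0,-0.013],"roll":0},
    {"gripper":0.0,"xyz":[0,0,-0.017],"roll":0},
    {"gripper":0.0,"xyz":[0,0,-0.02],"roll":0}
  ]
}}

```text
clock: 13.0
ee_pos: [0.5153, -0.0704, 0.0622]
tcp_rot: [0.444, 0.551, -0.55, -0.443]
wrist_force: [-0.9, -3.5, 5.5]
width: 0.159
```

```bash
python3 - <<'E'
from h import *
plan(.494,-.0745,.061,102.2)
E
```

```text
t 13.0 p [ 0.5153 -0.0704  0.0622] yaw 102.3 w 0.159 F [-0.9 -3.5  5.5] tilt 0.1
shift mm [ 0.5  1.2 21.7] dist 21.8 roll 0.1 rows>= 1  q6 -2.15
```

Request:
{"op": "arm_command", "data": {
  "plan": [
    {"gripper":0.0,"xyz":[0,0,-0.001],"roll":0},
    {"gripper":0.0,"xyz":[0,0,-0.002],"roll":0},
    {"gripper":0.0,"xyz":[0,0,-0.003],"roll":0},
    {"gripper":0.0,"xyz":[0,0,-0.004],"roll":0},
    {"gripper":0.0,"xyz":[0,0,-0.0045],"roll":0}
  ]
}}

```text
clock: 13.42
ee_pos: [0.5195, -0.0695, 0.0622]
tcp_rot: [0.444, 0.551, -0.55, -0.443]
wrist_force: [-0.6, -4.0, 6.5]
width: 0.156
```

Request:
{"op": "arm_command", "data": {
  "plan": [
    {"gripper":0.0,"xyz":[0,0,-0.0003],"roll":0},
    {"gripper":0.0,"xyz":[0,0,-0.0006],"roll":0},
    {"gripper":0.0,"xyz":[0,0,-0.001],"roll":0},
    {"gripper":0.0,"xyz":[0,0,-0.001],"roll":0},
    {"gripper":0.0,"xyz":[0,0,-0.001],"roll":0}
  ]
}}

```text
clock: 13.83
ee_pos: [0.5203, -0.0693, 0.0622]
tcp_rot: [-0.444, -0.55, 0.551, 0.443]
wrist_force: [-0.6, -3.6, 5.8]
width: 0.159
```

Request:
{"op": "arm_command", "data": {
  "plan": [
    {"gripper":0.0,"xyz":[0,0,-0.0003],"roll":0},
    {"gripper":0.0,"xyz":[0,0,-0.0006],"roll":0},
    {"gripper":0.0,"xyz":[0,0,-0.001],"roll":0},
    {"gripper":0.0,"xyz":[0,0,-0.001],"roll":0},
    {"gripper":0.0,"xyz":[0,0,-0.001],"roll":0}
  ]
}}

```text
clock: 14.25
ee_pos: [0.521, -0.0692, 0.0621]
tcp_rot: [-0.444, -0.55, 0.551, 0.443]
wrist_force: [-2.7, -5.0, 6.7]
width: 0.157
```

```bash
python3 - <<'E'
from h import *
plan(.494,-.0745,.061,102.2)
cal("cal2")
E
```

```text
t 14.25 p [ 0.521  -0.0692  0.0621] yaw 102.3 w 0.157 F [-2.7 -5.   6.7] tilt 0.06
shift mm [ 0.5  1.1 27.5] dist 27.6 roll 0.1 rows>= 1  q6 -2.14
post [ 0.5136 -0.07    0.087 ] s,l 0.4872 -0.177 2324
jaw/anvil/bush [  0   0   0   0   0   0   0   0  58 296   8   0   0   0   0   0   0   0
   0   0   0   0 115 454 476 426 419 349 235  18   7   0   0   0   0   0
   0]
```

View pics/cal2.png

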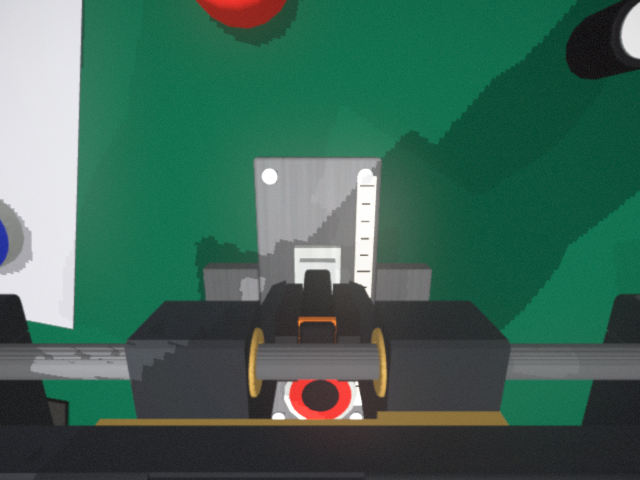

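Request:
{"op": "arm_command", "data": {
  "plan": [
    {"gripper":0.0,"xyz":[0,0,-0.0003],"roll":0},
    {"gripper":0.0,"xyz":[0,0,-0.0006],"roll":0},
    {"gripper":0.0,"xyz":[0,0,-0.001],"roll":0},
    {"gripper":0.0,"xyz":[0,0,-0.001],"roll":0},
    {"gripper":0.0,"xyz":[0,0,-0.001],"roll":0}
  ]
}}

```text
clock: 14.72
ee_pos: [0.5217, -0.069, 0.062]
tcp_rot: [-0.444, -0.55, 0.551, 0.444]
wrist_force: [-3.8, -4.9, 6.0]
width: 0.161
```

Request:
{"op": "arm_command", "data": {
  "plan": [
    {"gripper":0.0,"xyz":[0,0,-0.0005],"roll":0},
    {"gripper":0.0,"xyz":[0,0,-0.001],"roll":0},
    {"gripper":0.0,"xyz":[0,0,-0.001],"roll":0},
    {"gripper":0.0,"xyz":[0,0,-0.001],"roll":0},
    {"gripper":0.0,"xyz":[0,0,-0.001],"roll":0}
  ]
}}

```text
clock: 15.13
ee_pos: [0.5225, -0.0688, 0.0618]
tcp_rot: [-0.444, -0.55, 0.551, 0.444]
wrist_force: [-4.3, -6.4, 4.6]
width: 0.155
```

```bash
python3 - <<'E'
from h import *
plan(.494,-.0745,.061,102.2)
p,d,K,T=grab("scene"); save("sc_cl1",p[200:320,220:380].repeat(5,0).repeat(5,1))
E
```

```text
t 15.13 p [ 0.5225 -0.0688  0.0618] yaw 102.3 w 0.155 F [-4.3 -6.4  4.6] tilt 0.08
shift mm [ 0.5  0.8 29. ] dist 29.0 roll 0.1 rows>= 1  q6 -2.14
```

View pics/sc_cl1.png

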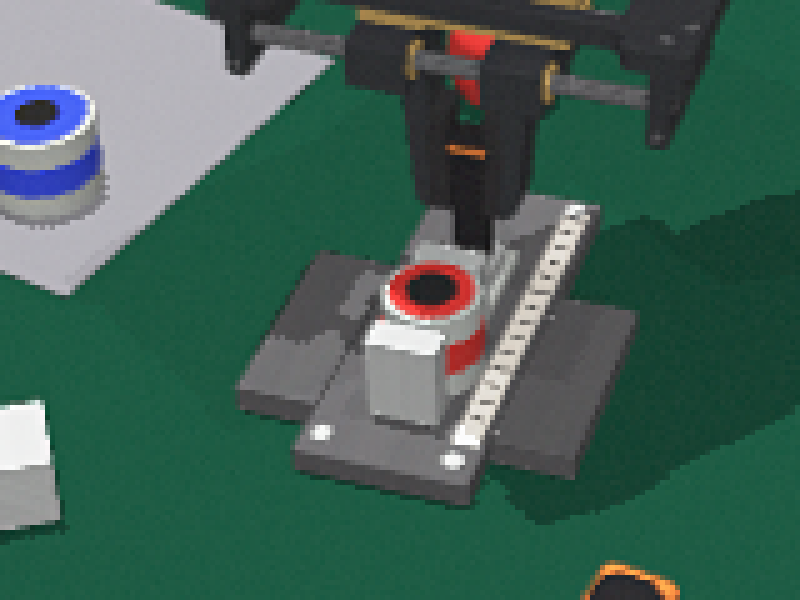

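Request:
{"op": "arm_command", "data": {
  "plan": [
    {"gripper":0.0,"xyz":[0,0,0],"roll":0},
    {"gripper":0.0,"xyz":[0,0,0],"roll":0},
    {"gripper":0.0,"xyz":[0,0,0],"roll":0},
    {"gripper":0.0,"xyz":[0,0,0],"roll":0},
    {"gripper":0.0,"xyz":[0,0,0],"roll":0}
  ]
}}

```text
clock: 15.6
ee_pos: [0.5225, -0.0688, 0.0618]
tcp_rot: [-0.444, -0.55, 0.551, 0.444]
wrist_force: [-4.4, -4.9, 4.6]
width: 0.158
```

Request:
{"op": "arm_command", "data": {
  "plan": [
    {"gripper":0.0,"xyz":[0,0,-0.0005],"roll":0},
    {"gripper":0.0,"xyz":[0,0,-0.0005],"roll":0},
    {"gripper":0.0,"xyz":[0,0,-0.0005],"roll":0},
    {"gripper":0.0,"xyz":[0,0,-0.0005],"roll":0},
    {"gripper":0.0,"xyz":[0,0,-0.0005],"roll":0}
  ]
}}

```text
clock: 16.02
ee_pos: [0.5228, -0.0687, 0.0617]
tcp_rot: [-0.444, -0.55, 0.551, 0.444]
wrist_force: [-4.3, -6.1, 4.0]
width: 0.155
```

Request:
{"op": "arm_command", "data": {
  "plan": [
    {"gripper":0.0,"xyz":[0,0,0],"roll":0},
    {"gripper":0.0,"xyz":[0,0,0],"roll":0},
    {"gripper":0.0,"xyz":[0,0,0],"roll":0},
    {"gripper":0.0,"xyz":[0,0,0],"roll":0},
    {"gripper":0.0,"xyz":[0,0,0],"roll":0}
  ]
}}

```text
clock: 16.43
ee_pos: [0.5228, -0.0687, 0.0617]
tcp_rot: [-0.444, -0.55, 0.551, 0.444]
wrist_force: [-4.5, -6.5, 3.8]
width: 0.163
```

The slide force rose from 1.3 N (free sliding) to about 5.7 N, and I held it there for more than 1 s. Opening the jaw again.

Request:
{"op": "arm_command", "data": {
  "plan": [
    {"gripper":0.0,"xyz":[0,0,0.002],"roll":0},
    {"gripper":0.0,"xyz":[0,0,0.006],"roll":0},
    {"gripper":0.0,"xyz":[0,0,0.011],"roll":0},
    {"gripper":0.0,"xyz":[0,0,0.016],"roll":0},
    {"gripper":0.0,"xyz":[0,0,0.02],"roll":0}
  ]
}}

```text
clock: 16.85
ee_pos: [0.5038, -0.0728, 0.0616]
tcp_rot: [0.444, 0.551, -0.55, -0.443]
wrist_force: [2.9, -4.5, -1.5]
width: 0.16
```

Request:
{"op": "arm_command", "data": {
  "plan": [
    {"gripper":0.0,"xyz":[0,0,0.003],"roll":0},
    {"gripper":0.0,"xyz":[0,0,0.006],"roll":0},
    {"gripper":0.0,"xyz":[0,0,0.008],"roll":0},
    {"gripper":0.0,"xyz":[0,0,0.009],"roll":0},
    {"gripper":0.0,"xyz":[0,0,0.009],"roll":0}
  ]
}}

```text
clock: 17.27
ee_pos: [0.495, -0.0747, 0.0617]
tcp_rot: [-0.444, -0.55, 0.55, 0.443]
wrist_force: [1.0, -5.3, -1.6]
width: 0.161
```

Request:
{"op": "arm_command", "data": {
  "plan": [
    {"gripper":0.75,"xyz":[0,0,0],"roll":0},
    {"gripper":0.75,"xyz":[0,0,0],"roll":0},
    {"gripper":0.75,"xyz":[0,-0.01,0],"roll":0},
    {"gripper":0.75,"xyz":[0,-0.04,0],"roll":0},
    {"gripper":0.75,"xyz":[0,-0.08,0],"roll":0}
  ]
}}

```text
clock: 17.68
ee_pos: [0.4932, -0.0735, 0.1412]
tcp_rot: [-0.442, -0.55, 0.551, 0.446]
wrist_force: [0.7, 0.2, 0.8]
width: 0.509
```

Request:
{"op": "arm_command", "data": {
  "plan": [
    {"gripper":0.75,"xyz":[0,-0.02,0],"roll":0},
    {"gripper":0.75,"xyz":[0,-0.02,0],"roll":0},
    {"gripper":0.75,"xyz":[0,-0.02,0],"roll":0},
    {"gripper":0.75,"xyz":[0,-0.02,0],"roll":0},
    {"gripper":0.75,"xyz":[0,-0.02,0],"roll":0}
  ]
}}

```text
clock: 18.1
ee_pos: [0.494, -0.074, 0.1605]
tcp_rot: [-0.443, -0.55, 0.551, 0.445]
wrist_force: [-0.5, -0.1, 0.4]
width: 0.751
```

```bash
python3 - <<'E'
from h import *
plan(.5725,-.0565,.0275,102.2)
cal("cal3")
wbush(174,5,(.573,-.0565),"cal3",.04,.056)
E
```

```text
t 18.1 p [ 0.494  -0.074   0.1605] yaw 102.2 w 0.751 F [-0.5 -0.1  0.4] tilt 0.15
shift mm [  0.3 132.9 -80.7] dist 155.5 roll 0.0 rows>= 4  q6 -2.17
post [ 0.4927 -0.0745  0.087 ] s,l 0.4659 -0.1769 484
jaw/anvil/bush [  0   0  75   1   0   0   0   0   0   7 236 167 158   9   0   0   0   0
   0   0 174 193 199 212 187 184   1   0   0   0   0   0   0   0   0   0
   0]
blob ([299, 321, 39, 22, 447], [317.9, 331.3])
ztop 0.05127394900908454 ray at ztop [ 0.5684 -0.0565  0.0513] cloud mean [ 0.5668 -0.0568  0.0506] bbox [ 0.5688 -0.0552  0.0478] [0.0276 0.0383 0.0116]
```

View pics/cal3.png

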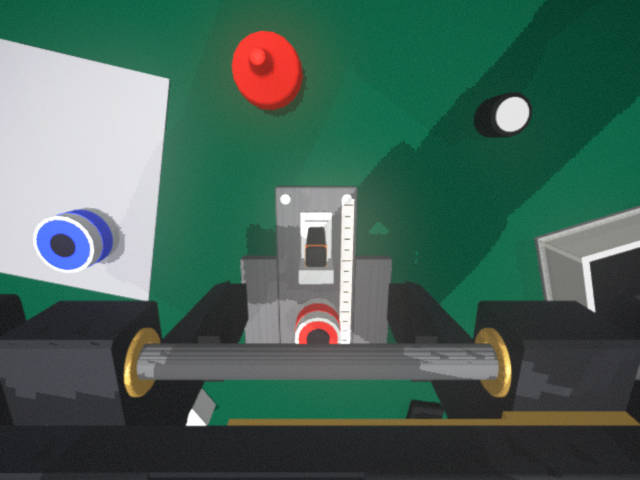

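Red has been pushed against the anvil and stands upright at about (317,330). I'll grasp it.

Request:
{"op": "arm_command", "data": {
  "plan": [
    {"gripper":0.75,"xyz":[0,0,-0.04],"roll":0},
    {"gripper":0.75,"xyz":[0,0.01,-0.075],"roll":0},
    {"gripper":0.75,"xyz":[0,0.04,-0.082],"roll":0},
    {"gripper":0.75,"xyz":[0,0.07,-0.082],"roll":0},
    {"gripper":0.75,"xyz":[0,0.1,-0.082],"roll":0}
  ]
}}

```text
clock: 18.62
ee_pos: [0.5748, -0.0566, 0.0595]
tcp_rot: [-0.443, -0.55, 0.551, 0.444]
wrist_force: [0.2, -1.1, -0.8]
width: 0.749
```

Request:
{"op": "arm_command", "data": {
  "plan": [
    {"gripper":0.75,"xyz":[0,0.02,0],"roll":0},
    {"gripper":0.75,"xyz":[0,0.031,0],"roll":0},
    {"gripper":0.75,"xyz":[0,0.031,0],"roll":0},
    {"gripper":0.75,"xyz":[0,0.031,0],"roll":0},
    {"gripper":0.75,"xyz":[0,0.031,0],"roll":0}
  ]
}}

```text
clock: 19.03
ee_pos: [0.5755, -0.0572, 0.032]
tcp_rot: [0.445, 0.551, -0.55, -0.443]
wrist_force: [-0.5, 0.3, -0.3]
width: 0.752
```

Request:
{"op": "arm_command", "data": {
  "newtons": 15,
  "plan": [
    {"gripper":0.3,"xyz":[0,0,0],"roll":0},
    {"gripper":0.3,"xyz":[0,0,0],"roll":0},
    {"gripper":0.3,"xyz":[0,0,0],"roll":0},
    {"gripper":0.3,"xyz":[0,0,0],"roll":0},
    {"gripper":0.3,"xyz":[0,0,0],"roll":0}
  ]
}}

```text
clock: 19.45
ee_pos: [0.5749, -0.057, 0.0311]
tcp_rot: [0.444, 0.551, -0.55, -0.444]
wrist_force: [0.1, 0.3, 2.3]
width: 0.437
```

Request:
{"op": "arm_command", "data": {
  "plan": [
    {"gripper":0.3,"xyz":[0,0,0],"roll":0},
    {"gripper":0.3,"xyz":[0,-0.002,0.003],"roll":0},
    {"gripper":0.3,"xyz":[0,-0.015,0.003],"roll":0},
    {"gripper":0.3,"xyz":[0,-0.05,0.003],"roll":0},
    {"gripper":0.3,"xyz":[0,-0.09,0.003],"roll":0}
  ]
}}

```text
clock: 19.87
ee_pos: [0.5703, -0.0573, 0.1199]
tcp_rot: [-0.442, -0.55, 0.551, 0.446]
wrist_force: [0.4, -0.9, -1.1]
width: 0.441
```

```bash
python3 - <<'E'
from h import *
c=np.array([.4695,.2507]); a=np.radians(31.3); cx=np.array([np.cos(a),np.sin(a)]);cy=np.array([-np.sin(a),np.cos(a)])
for n,q in [("A",(-.02,-.05)),("B",(-.02,.05))]: print(n,c+cx*q[0]+cy*q[1])
t=c+cx*-.02+cy*.05
plan(t[0],t[1],.15,121.3)
t=c+cx*-.1+cy*-.05;plan(t[0],t[1],.15,121.3)
E
```

```text
A [0.47838678 0.19758668]
B [0.42643487 0.28303256]
t 19.87 p [ 0.5703 -0.0573  0.1199] yaw 102.2 w 0.441 F [ 0.4 -0.9 -1.1] tilt 0.3
shift mm [363.2 -28.9  68.6] dist 370.7 roll -19.1 rows>= 10  q6 -2.09
t 19.87 p [ 0.5703 -0.0573  0.1199] yaw 102.2 w 0.441 F [ 0.4 -0.9 -1.1] tilt 0.3
shift mm [242.5 -29.  111.6] dist 268.5 roll -19.1 rows>= 7  q6 -2.09
```

Request:
{"op": "arm_command", "data": {
  "plan": [
    {"gripper":0.3,"xyz":[0.025,-0.01,0.004],"roll":0},
    {"gripper":0.3,"xyz":[0.06,-0.02,0.011],"roll":0},
    {"gripper":0.3,"xyz":[0.1,-0.029,0.018],"roll":0},
    {"gripper":0.3,"xyz":[0.14,-0.029,0.026],"roll":0},
    {"gripper":0.3,"xyz":[0.18,-0.029,0.034],"roll":0}
  ]
}}

```text
clock: 20.28
ee_pos: [0.4993, 0.1124, 0.1501]
tcp_rot: [0.444, 0.55, -0.55, -0.444]
wrist_force: [0.9, 0.6, -0.7]
width: 0.437
```

Request:
{"op": "arm_command", "data": {
  "plan": [
    {"gripper":0.3,"xyz":[0.04,0,0.008],"roll":-4},
    {"gripper":0.3,"xyz":[0.08,0,0.016],"roll":-8},
    {"gripper":0.3,"xyz":[0.12,0,0.024],"roll":-12},
    {"gripper":0.3,"xyz":[0.155,0,0.03],"roll":-16},
    {"gripper":0.3,"xyz":[0.183,0,0.034],"roll":-19}
  ]
}}

```text
clock: 20.7
ee_pos: [0.4266, 0.2847, 0.1497]
tcp_rot: [-0.345, -0.617, 0.617, 0.346]
wrist_force: [1.0, -0.1, -0.3]
width: 0.435
```

Request:
{"op": "arm_command", "data": {
  "plan": [
    {"gripper":0.3,"xyz":[0,0,0],"roll":0},
    {"gripper":0.3,"xyz":[0,0,0],"roll":0},
    {"gripper":0.3,"xyz":[0,0,0],"roll":0},
    {"gripper":0.3,"xyz":[0,0,0],"roll":0},
    {"gripper":0.3,"xyz":[0,0,0],"roll":0}
  ]
}}

```text
clock: 21.12
ee_pos: [0.4289, 0.2817, 0.1497]
tcp_rot: [-0.348, -0.616, 0.616, 0.348]
wrist_force: [0.0, -0.4, -0.2]
width: 0.436
```

```bash
python3 - <<'E'
from h import *
plan(.4264,.283,.0205,121.3)
p,d,K,T=grab("wrist"); save("wr_case",p)
c=np.array([.4695,.2507]); a=np.radians(31.3); cx=np.array([np.cos(a),np.sin(a)]);cy=np.array([-np.sin(a),np.cos(a)])
for q in [(-.075,.11),(-.075,-.11),(.075,.11),(.075,-.11)]: print(q,np.round(proj(K,T,np.r_[c+cx*q[0]+cy*q[1],.058])))
p,d,K,T=grab("scene"); save("sc_case",p)
E
```

```text
t 21.12 p [0.4289 0.2817 0.1497] yaw 121.1 w 0.436 F [ 0.  -0.4 -0.2] tilt 0.01
shift mm [  2.4 129.2   1.4] dist 129.2 roll -0.2 rows>= 4  q6 -1.76
(-0.075, 0.11) [409. 167.]
(-0.075, -0.11) [ 79. 168.]
(0.075, 0.11) [396. 362.]
(0.075, -0.11) [117. 363.]
```

View pics/wr_case.png

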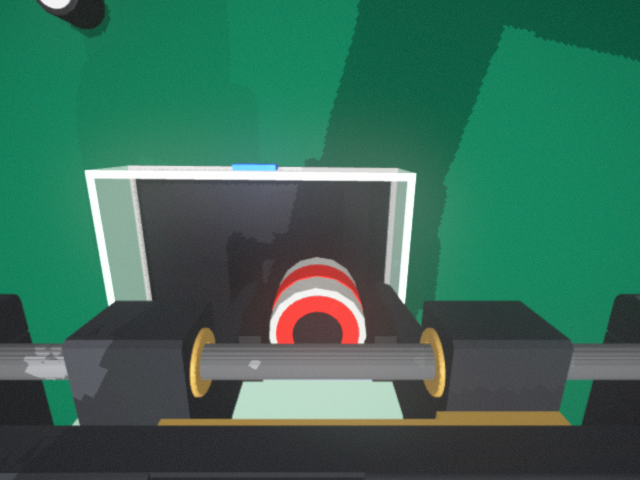

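View pics/sc_case.png

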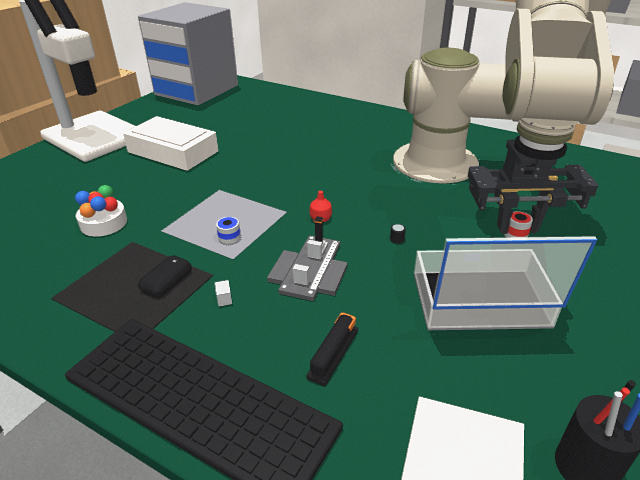

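Wrist view: the case rim corners (88,172) and (413,172) sit about 6 px right of where I predicted, so the case is about 4 mm further along its own +y. The current spot is fine, so I lower here.

Request:
{"op": "arm_command", "data": {
  "plan": [
    {"gripper":0.3,"xyz":[0,0.03,0],"roll":0},
    {"gripper":0.3,"xyz":[0,0.06,0],"roll":0},
    {"gripper":0.3,"xyz":[0,0.09,0],"roll":0},
    {"gripper":0.3,"xyz":[0,0.11,0],"roll":0},
    {"gripper":0.3,"xyz":[0,0.121,0],"roll":0}
  ]
}}

```text
clock: 21.63
ee_pos: [0.4276, 0.2819, 0.0264]
tcp_rot: [-0.346, -0.615, 0.617, 0.348]
wrist_force: [0.4, -0.9, -1.3]
width: 0.436
```

Request:
{"op": "arm_command", "data": {
  "plan": [
    {"gripper":0.3,"xyz":[0,0.001,0],"roll":0},
    {"gripper":0.3,"xyz":[0,0.002,0],"roll":0},
    {"gripper":0.3,"xyz":[0,0.003,0],"roll":0},
    {"gripper":0.3,"xyz":[0,0.003,0],"roll":0},
    {"gripper":0.3,"xyz":[0,0.003,0],"roll":0}
  ]
}}

```text
clock: 22.05
ee_pos: [0.4289, 0.2829, 0.0267]
tcp_rot: [0.347, 0.617, -0.616, -0.347]
wrist_force: [-0.2, -0.8, -1.3]
width: 0.439
```

Request:
{"op": "arm_command", "data": {
  "plan": [
    {"gripper":0.3,"xyz":[0,0.001,0],"roll":0},
    {"gripper":0.3,"xyz":[0,0.002,0],"roll":0},
    {"gripper":0.3,"xyz":[0,0.003,0],"roll":0},
    {"gripper":0.3,"xyz":[0,0.003,0],"roll":0},
    {"gripper":0.3,"xyz":[0,0.003,0],"roll":0}
  ]
}}

```text
clock: 22.47
ee_pos: [0.4287, 0.2829, 0.024]
tcp_rot: [0.347, 0.616, -0.616, -0.347]
wrist_force: [-4.2, -1.9, 12.3]
width: 0.438
```

Contact. Release, rise, and head for blue.

Request:
{"op": "arm_command", "data": {
  "plan": [
    {"gripper":0.62,"xyz":[0,0,0],"roll":0},
    {"gripper":0.62,"xyz":[0,-0.001,0],"roll":0},
    {"gripper":0.62,"xyz":[0,-0.001,0],"roll":0},
    {"gripper":0.62,"xyz":[0,-0.001,0],"roll":0},
    {"gripper":0.62,"xyz":[0,-0.02,0],"roll":0}
  ]
}}

```text
clock: 22.88
ee_pos: [0.4269, 0.282, 0.0404]
tcp_rot: [-0.346, -0.615, 0.618, 0.348]
wrist_force: [0.4, -0.7, -0.4]
width: 0.62
```

Request:
{"op": "arm_command", "data": {
  "plan": [
    {"gripper":0.62,"xyz":[0,-0.03,0],"roll":0},
    {"gripper":0.62,"xyz":[0,-0.07,0],"roll":0},
    {"gripper":0.75,"xyz":[-0.02,-0.1,0],"roll":0},
    {"gripper":0.75,"xyz":[-0.055,-0.11,0],"roll":0},
    {"gripper":0.75,"xyz":[-0.09,-0.12,0],"roll":0}
  ]
}}

```text
clock: 23.3
ee_pos: [0.4757, 0.2054, 0.1645]
tcp_rot: [0.347, 0.617, -0.616, -0.345]
wrist_force: [0.7, 1.3, 0.5]
width: 0.748
```

```bash
python3 - <<'E'
from h import *
p,d,K,T=grab("top"); save("top2",p); C=cloud(K,T,d)
m=hue(p,105,125); mm=np.zeros_like(m); mm[170:330,330:540]=m[170:330,330:540]
b=max(blobs(mm,15),key=lambda t:t[0][4]); u,v=b[1]; print(b,np.round(plane(K,T,u,v,.039),4),C[int(v),int(u)-6])
plan(.543,-.271,.16,102.2)
E
```

```text
([426, 221, 22, 21, 283], [436.6, 231.2]) [ 0.5428 -0.2731  0.039 ] [ 0.54332686 -0.26009258  0.04037504]
t 23.35 p [0.4793 0.2007 0.1657] yaw 121.1 w 0.75 F [ 2.3 -4.2  2.7] tilt 0.34
shift mm [-436.7    6.5  189.3] dist 476.0 roll 18.9 rows>= 12  q6 -1.94
```

View pics/top2.png

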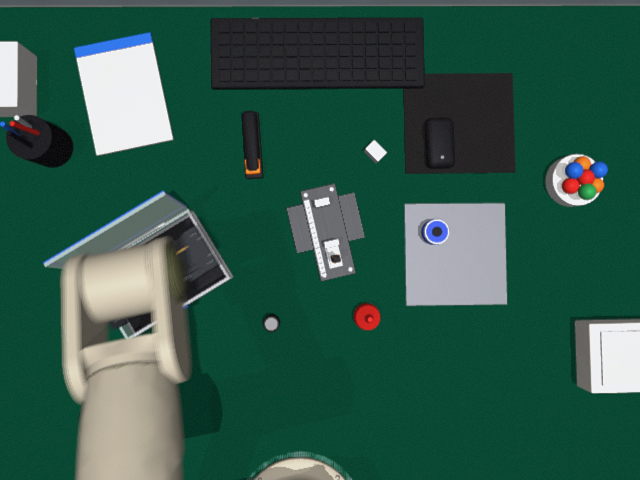

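Request:
{"op": "arm_command", "data": {
  "plan": [
    {"gripper":0.75,"xyz":[-0.02,0,0.009],"roll":0},
    {"gripper":0.75,"xyz":[-0.055,0,0.024],"roll":0},
    {"gripper":0.75,"xyz":[-0.09,0,0.039],"roll":0},
    {"gripper":0.75,"xyz":[-0.125,0,0.054],"roll":0},
    {"gripper":0.75,"xyz":[-0.16,0,0.069],"roll":0}
  ]
}}

```text
clock: 23.77
ee_pos: [0.4989, 0.0315, 0.1626]
tcp_rot: [-0.347, -0.616, 0.616, 0.347]
wrist_force: [0.2, 0.8, -0.3]
width: 0.75
```

Request:
{"op": "arm_command", "data": {
  "plan": [
    {"gripper":0.75,"xyz":[-0.035,0,0.015],"roll":0},
    {"gripper":0.75,"xyz":[-0.07,0,0.03],"roll":0},
    {"gripper":0.75,"xyz":[-0.105,0,0.045],"roll":0},
    {"gripper":0.75,"xyz":[-0.135,0,0.058],"roll":0},
    {"gripper":0.75,"xyz":[-0.16,0,0.069],"roll":0}
  ]
}}

```text
clock: 24.18
ee_pos: [0.523, -0.1419, 0.1625]
tcp_rot: [-0.347, -0.616, 0.616, 0.347]
wrist_force: [-0.3, 0.4, 0.3]
width: 0.753
```

Request:
{"op": "arm_command", "data": {
  "plan": [
    {"gripper":0.75,"xyz":[-0.025,0,0.011],"roll":4},
    {"gripper":0.75,"xyz":[-0.05,0,0.022],"roll":8},
    {"gripper":0.75,"xyz":[-0.075,0,0.033],"roll":12},
    {"gripper":0.75,"xyz":[-0.1,0,0.043],"roll":16},
    {"gripper":0.75,"xyz":[-0.117,0,0.051],"roll":18.9}
  ]
}}

```text
clock: 24.6
ee_pos: [0.5401, -0.2681, 0.1623]
tcp_rot: [-0.445, -0.55, 0.55, 0.445]
wrist_force: [1.1, 0.0, 0.4]
width: 0.749
```

Request:
{"op": "arm_command", "data": {
  "plan": [
    {"gripper":0.75,"xyz":[0,0,0],"roll":0},
    {"gripper":0.75,"xyz":[0,0,0],"roll":0},
    {"gripper":0.75,"xyz":[0,0,0],"roll":0},
    {"gripper":0.75,"xyz":[0,0,0],"roll":0},
    {"gripper":0.75,"xyz":[0,0,0],"roll":0}
  ]
}}

```text
clock: 25.02
ee_pos: [0.5402, -0.2649, 0.1629]
tcp_rot: [0.443, 0.551, -0.551, -0.443]
wrist_force: [-0.8, 0.1, 0.5]
width: 0.751
```

```bash
python3 - <<'E'
from h import *
plan(.543,-.271,.0165,102.2)
wbush(105,125,(.543,-.271),"wr_blue")
E
```

```text
t 25.02 p [ 0.5402 -0.2649  0.1629] yaw 102.4 w 0.751 F [-0.8  0.1  0.5] tilt 0.01
shift mm [ -6.6 146.4  -1.4] dist 146.5 roll 0.2 rows>= 4  q6 -2.44
blob ([283, 213, 52, 50, 1628], [308.6, 237.6])
ztop 0.03943587537608659 ray at ztop [ 0.5421 -0.2708  0.0394] cloud mean [ 0.5413 -0.2706  0.0394] bbox [ 0.542  -0.2703  0.039 ] [0.0473 0.0473 0.0057]
```

View pics/wr_blue.png

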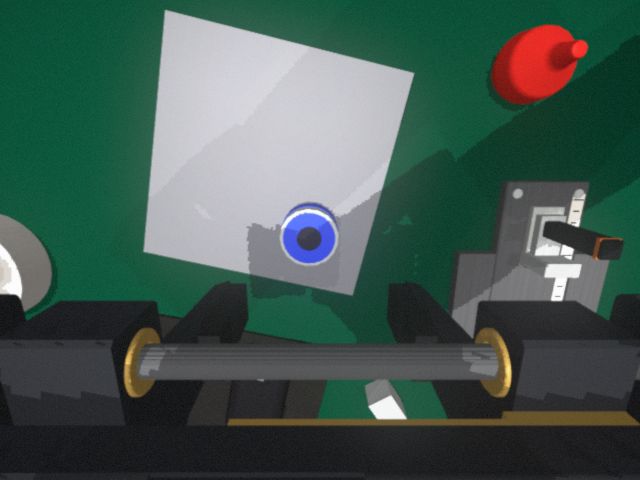

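Blue is at (309,238), so (0.542, -0.2706) with its top at 0.0394, unmoved. I'll grasp it.

Request:
{"op": "arm_command", "data": {
  "plan": [
    {"gripper":0.75,"xyz":[-0.004,0.035,0],"roll":0},
    {"gripper":0.75,"xyz":[-0.006,0.07,-0.0005],"roll":0},
    {"gripper":0.75,"xyz":[-0.006,0.105,-0.0005],"roll":0},
    {"gripper":0.75,"xyz":[-0.006,0.13,-0.0005],"roll":0},
    {"gripper":0.75,"xyz":[-0.006,0.146,-0.0005],"roll":0}
  ]
}}

```text
clock: 25.48
ee_pos: [0.5409, -0.2704, 0.0138]
tcp_rot: [-0.442, -0.551, 0.551, 0.444]
wrist_force: [-0.6, -0.0, -1.2]
width: 0.753
```

Request:
{"op": "arm_command", "data": {
  "newtons": 15,
  "plan": [
    {"gripper":0.75,"xyz":[0,0,0],"roll":0},
    {"gripper":0.75,"xyz":[0,0,0],"roll":0},
    {"gripper":0.4,"xyz":[0,0,0],"roll":0},
    {"gripper":0.4,"xyz":[0,0,0],"roll":0},
    {"gripper":0.4,"xyz":[0,0,0],"roll":0}
  ]
}}

```text
clock: 25.9
ee_pos: [0.5424, -0.272, 0.0181]
tcp_rot: [0.444, 0.551, -0.551, -0.443]
wrist_force: [-0.8, 0.9, 0.5]
width: 0.547
```

Request:
{"op": "arm_command", "data": {
  "plan": [
    {"gripper":0.4,"xyz":[0,0,0],"roll":0},
    {"gripper":0.4,"xyz":[0,0,0],"roll":0},
    {"gripper":0.4,"xyz":[0,-0.01,0],"roll":0},
    {"gripper":0.4,"xyz":[0,-0.04,0],"roll":0},
    {"gripper":0.4,"xyz":[0,-0.083,0],"roll":0}
  ]
}}

```text
clock: 26.32
ee_pos: [0.5404, -0.2706, 0.0971]
tcp_rot: [-0.441, -0.551, 0.551, 0.446]
wrist_force: [0.2, -0.9, -0.7]
width: 0.546
```

```bash
python3 - <<'E'
from h import *
t=X2*(.5688-.024-.004)+Y2*(-.1768); print(t)
plan(t[0],t[1],.1,102.2)
E
```

```text
[ 0.56593576 -0.05853328]
t 26.32 p [ 0.5404 -0.2706  0.0971] yaw 102.3 w 0.546 F [ 0.2 -0.9 -0.7] tilt 0.36
shift mm [201.8  -2.2 -70.2] dist 213.6 roll 0.1 rows>= 6  q6 -2.44
```

Request:
{"op": "arm_command", "data": {
  "plan": [
    {"gripper":0.4,"xyz":[0.015,-0.003,-0.015],"roll":0},
    {"gripper":0.4,"xyz":[0.045,-0.005,-0.035],"roll":0},
    {"gripper":0.4,"xyz":[0.075,-0.005,-0.05],"roll":0},
    {"gripper":0.4,"xyz":[0.11,-0.005,-0.06],"roll":0},
    {"gripper":0.4,"xyz":[0.145,-0.005,-0.068],"roll":0}
  ]
}}

```text
clock: 26.73
ee_pos: [0.5775, -0.1139, 0.104]
tcp_rot: [0.444, 0.551, -0.551, -0.443]
wrist_force: [-0.4, -0.1, -0.5]
width: 0.536
```

Request:
{"op": "arm_command", "data": {
  "plan": [
    {"gripper":0.4,"xyz":[0.03,0,-0.002],"roll":0},
    {"gripper":0.4,"xyz":[0.05,0,-0.002],"roll":0},
    {"gripper":0.4,"xyz":[0.057,0,-0.002],"roll":0},
    {"gripper":0.4,"xyz":[0.057,0,-0.002],"roll":0},
    {"gripper":0.4,"xyz":[0.057,0,-0.002],"roll":0}
  ]
}}

```text
clock: 27.15
ee_pos: [0.5674, -0.0602, 0.1038]
tcp_rot: [-0.444, -0.551, 0.551, 0.443]
wrist_force: [-0.4, 0.5, -1.1]
width: 0.539
```

```bash
python3 - <<'E'
from h import *
plan(.5659,-.0585,.031,102.2)
cal("wr_blue3")
E
```

```text
t 27.15 p [ 0.5674 -0.0602  0.1038] yaw 102.3 w 0.539 F [-0.4  0.5 -1.1] tilt 0.05
shift mm [ 2.  72.8  1.1] dist 72.9 roll 0.1 rows>= 2  q6 -2.1
post [ 0.5069 -0.0715  0.0882] s,l 0.4803 -0.177 1459
jaw/anvil/bush [  0   0   0   0   0   0   0   0   0   0 385 344 339   2   0   0   0   0
   0   0   0   0   0   0   0   0   0   0   0   0   0   0   0   0   0   0
   0]
```

View pics/wr_blue3.png

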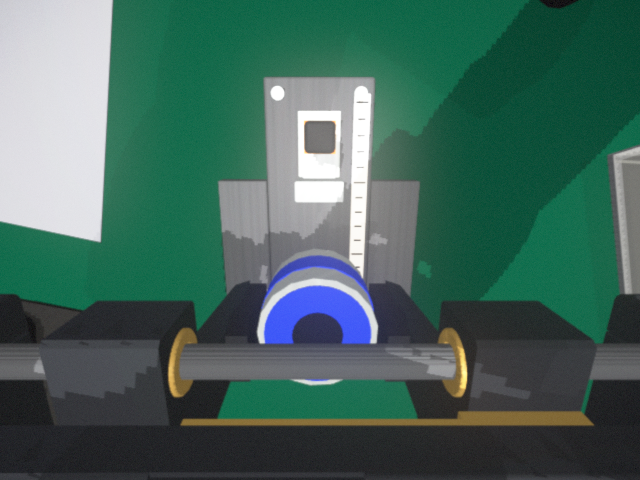

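Request:
{"op": "arm_command", "data": {
  "plan": [
    {"gripper":0.4,"xyz":[0.0015,0.025,0.001],"roll":0},
    {"gripper":0.4,"xyz":[0.0015,0.05,0.001],"roll":0},
    {"gripper":0.4,"xyz":[0.0015,0.065,0.001],"roll":0},
    {"gripper":0.4,"xyz":[0.0015,0.07,0.001],"roll":0},
    {"gripper":0.4,"xyz":[0.0015,0.071,0.001],"roll":0}
  ]
}}

```text
clock: 27.62
ee_pos: [0.5656, -0.0592, 0.0315]
tcp_rot: [-0.443, -0.55, 0.551, 0.444]
wrist_force: [0.3, -0.1, -1.1]
width: 0.541
```

Request:
{"op": "arm_command", "data": {
  "plan": [
    {"gripper":0.4,"xyz":[0,0.001,0],"roll":0},
    {"gripper":0.4,"xyz":[0,0.002,0],"roll":0},
    {"gripper":0.4,"xyz":[0,0.002,0],"roll":0},
    {"gripper":0.4,"xyz":[0,0.002,0],"roll":0},
    {"gripper":0.4,"xyz":[0,0.002,0],"roll":0}
  ]
}}

```text
clock: 28.03
ee_pos: [0.5661, -0.0582, 0.0309]
tcp_rot: [0.444, 0.551, -0.551, -0.443]
wrist_force: [-0.2, -0.4, -1.6]
width: 0.54
```

Request:
{"op": "arm_command", "data": {
  "plan": [
    {"gripper":0.4,"xyz":[0,0.0005,0],"roll":0},
    {"gripper":0.4,"xyz":[0,0.001,0],"roll":0},
    {"gripper":0.4,"xyz":[0,0.0015,0],"roll":0},
    {"gripper":0.4,"xyz":[0,0.0015,0],"roll":0},
    {"gripper":0.4,"xyz":[0,0.0015,0],"roll":0}
  ]
}}

```text
clock: 28.45
ee_pos: [0.566, -0.0581, 0.03]
tcp_rot: [0.444, 0.551, -0.551, -0.443]
wrist_force: [-4.5, 0.7, 9.6]
width: 0.539
```

Request:
{"op": "arm_command", "data": {
  "plan": [
    {"gripper":0.72,"xyz":[0,0,0],"roll":0},
    {"gripper":0.72,"xyz":[0,-0.001,0],"roll":0},
    {"gripper":0.72,"xyz":[0,-0.001,0],"roll":0},
    {"gripper":0.72,"xyz":[0,-0.001,0],"roll":0},
    {"gripper":0.72,"xyz":[0,-0.001,0],"roll":0}
  ]
}}

```text
clock: 28.87
ee_pos: [0.5658, -0.0581, 0.0298]
tcp_rot: [-0.443, -0.551, 0.551, 0.443]
wrist_force: [0.8, -0.0, -0.9]
width: 0.719
```

Request:
{"op": "arm_command", "data": {
  "plan": [
    {"gripper":0.72,"xyz":[0,-0.02,0],"roll":0},
    {"gripper":0.72,"xyz":[0,-0.05,0],"roll":0},
    {"gripper":0.72,"xyz":[0,-0.09,0],"roll":0},
    {"gripper":0.6,"xyz":[0,-0.12,0.02],"roll":0},
    {"gripper":0.45,"xyz":[0,-0.135,0.05],"roll":0}
  ]
}}

```text
clock: 29.28
ee_pos: [0.5185, -0.0691, 0.1684]
tcp_rot: [0.445, 0.552, -0.55, -0.441]
wrist_force: [0.5, -0.3, -0.5]
width: 0.594
```

Request:
{"op": "arm_command", "data": {
  "plan": [
    {"gripper":0.45,"xyz":[0,0,0.025],"roll":0},
    {"gripper":0.45,"xyz":[0,0,0.025],"roll":0},
    {"gripper":0.45,"xyz":[0,0,0.025],"roll":0},
    {"gripper":0.45,"xyz":[0,0,0.025],"roll":0},
    {"gripper":0.45,"xyz":[0,0,0.025],"roll":0}
  ]
}}

```text
clock: 29.7
ee_pos: [0.4932, -0.074, 0.1645]
tcp_rot: [0.443, 0.551, -0.551, -0.443]
wrist_force: [-1.2, -0.0, -0.3]
width: 0.447
```

```bash
python3 - <<'E'
from h import *
plan(.4927,-.0745,.061,102.2)
cal("cal4")
E
```

```text
t 29.7 p [ 0.4932 -0.074   0.1645] yaw 102.4 w 0.447 F [-1.2 -0.  -0.3] tilt 0.01
shift mm [ -0.4 103.5   0.6] dist 103.5 roll 0.2 rows>= 3  q6 -2.17
post [ 0.4927 -0.0742  0.0869] s,l 0.4659 -0.1767 466
jaw/anvil/bush [  0   0  73   1   0   0   0   0   0   7 223 166 145   0   0   0  56 208
 227 233 245 252 236 233 230 195  90   0   0   0   0   0   0   0   0   0
   0]
```

View pics/cal4.png

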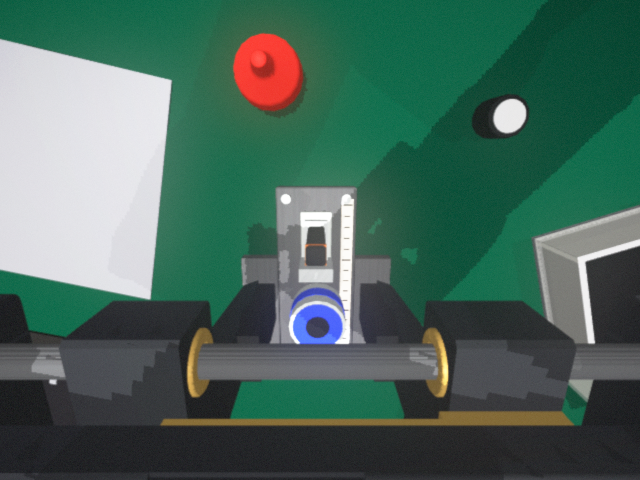

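Request:
{"op": "arm_command", "data": {
  "plan": [
    {"gripper":0.45,"xyz":[0,0.03,0.0005],"roll":0},
    {"gripper":0.45,"xyz":[0,0.06,0.0005],"roll":0},
    {"gripper":0.45,"xyz":[0,0.09,0.0005],"roll":0},
    {"gripper":0.45,"xyz":[0,0.103,0.0005],"roll":0},
    {"gripper":0.45,"xyz":[0,0.103,0.0005],"roll":0}
  ]
}}

```text
clock: 30.17
ee_pos: [0.4909, -0.0735, 0.0588]
tcp_rot: [-0.441, -0.55, 0.552, 0.445]
wrist_force: [0.5, -0.1, 0.1]
width: 0.45
```

Request:
{"op": "arm_command", "data": {
  "newtons": 5,
  "plan": [
    {"gripper":0.4,"xyz":[0,0,0],"roll":0},
    {"gripper":0.0,"xyz":[0,0,0],"roll":0},
    {"gripper":0.0,"xyz":[0,0,0],"roll":0},
    {"gripper":0.0,"xyz":[0,0,0],"roll":0},
    {"gripper":0.0,"xyz":[0,0,0],"roll":0}
  ]
}}

```text
clock: 30.58
ee_pos: [0.4929, -0.0752, 0.0629]
tcp_rot: [-0.445, -0.551, 0.551, 0.442]
wrist_force: [-0.2, -5.3, 0.4]
width: 0.159
```

Request:
{"op": "arm_command", "data": {
  "plan": [
    {"gripper":0.0,"xyz":[0,0,-0.001],"roll":0},
    {"gripper":0.0,"xyz":[0,0,-0.004],"roll":0},
    {"gripper":0.0,"xyz":[0,0,-0.008],"roll":0},
    {"gripper":0.0,"xyz":[0,0,-0.012],"roll":0},
    {"gripper":0.0,"xyz":[0,0,-0.015],"roll":0}
  ]
}}

```text
clock: 31.0
ee_pos: [0.5076, -0.072, 0.0628]
tcp_rot: [-0.444, -0.551, 0.551, 0.442]
wrist_force: [-1.5, -6.1, 3.4]
width: 0.159
```

Request:
{"op": "arm_command", "data": {
  "plan": [
    {"gripper":0.0,"xyz":[0,0,-0.001],"roll":0},
    {"gripper":0.0,"xyz":[0,0,-0.002],"roll":0},
    {"gripper":0.0,"xyz":[0,0,-0.003],"roll":0},
    {"gripper":0.0,"xyz":[0,0,-0.003],"roll":0},
    {"gripper":0.0,"xyz":[0,0,-0.003],"roll":0}
  ]
}}

```text
clock: 31.42
ee_pos: [0.5104, -0.0714, 0.0628]
tcp_rot: [-0.444, -0.551, 0.551, 0.442]
wrist_force: [0.5, -4.4, 1.7]
width: 0.161
```

Request:
{"op": "arm_command", "data": {
  "newtons": 7,
  "plan": [
    {"gripper":0.0,"xyz":[-0.0005,0,-0.0005],"roll":0},
    {"gripper":0.0,"xyz":[-0.0005,0,-0.001],"roll":0},
    {"gripper":0.0,"xyz":[-0.0005,0,-0.0015],"roll":0},
    {"gripper":0.0,"xyz":[-0.0005,0,-0.0015],"roll":0},
    {"gripper":0.0,"xyz":[-0.0005,0,-0.0015],"roll":0}
  ]
}}

```text
clock: 31.83
ee_pos: [0.5116, -0.0712, 0.0626]
tcp_rot: [-0.444, -0.551, 0.551, 0.443]
wrist_force: [-2.6, -5.7, 6.8]
width: 0.158
```

Request:
{"op": "arm_command", "data": {
  "plan": [
    {"gripper":0.0,"xyz":[0,0,-0.0004],"roll":0},
    {"gripper":0.0,"xyz":[0,0,-0.0008],"roll":0},
    {"gripper":0.0,"xyz":[0,0,-0.001],"roll":0},
    {"gripper":0.0,"xyz":[0,0,-0.001],"roll":0},
    {"gripper":0.0,"xyz":[0,0,-0.001],"roll":0}
  ]
}}

```text
clock: 32.25
ee_pos: [0.5121, -0.071, 0.0625]
tcp_rot: [-0.444, -0.551, 0.551, 0.443]
wrist_force: [-5.4, -6.7, 8.5]
width: 0.159
```

Request:
{"op": "arm_command", "data": {
  "plan": [
    {"gripper":0.0,"xyz":[0,0,0],"roll":0},
    {"gripper":0.0,"xyz":[0,0,0],"roll":0},
    {"gripper":0.0,"xyz":[0,0,0],"roll":0},
    {"gripper":0.0,"xyz":[0,0,0],"roll":0},
    {"gripper":0.0,"xyz":[0,0,0],"roll":0}
  ]
}}

```text
clock: 32.67
ee_pos: [0.5121, -0.071, 0.0625]
tcp_rot: [-0.444, -0.551, 0.551, 0.443]
wrist_force: [-4.9, -6.0, 7.2]
width: 0.16
```

Request:
{"op": "arm_command", "data": {
  "plan": [
    {"gripper":0.0,"xyz":[0,0,0.0004],"roll":0},
    {"gripper":0.0,"xyz":[0,0,0.0004],"roll":0},
    {"gripper":0.0,"xyz":[0,0,0.0004],"roll":0},
    {"gripper":0.0,"xyz":[0,0,0.0004],"roll":0},
    {"gripper":0.0,"xyz":[0,0,0.0004],"roll":0}
  ]
}}

```text
clock: 33.08
ee_pos: [0.512, -0.0711, 0.0625]
tcp_rot: [-0.444, -0.551, 0.551, 0.443]
wrist_force: [-2.4, -5.6, 6.1]
width: 0.154
```

Request:
{"op": "arm_command", "data": {
  "plan": [
    {"gripper":0.0,"xyz":[0,0,-0.0003],"roll":0},
    {"gripper":0.0,"xyz":[0,0,-0.0006],"roll":0},
    {"gripper":0.0,"xyz":[0,0,-0.0006],"roll":0},
    {"gripper":0.0,"xyz":[0,0,-0.0006],"roll":0},
    {"gripper":0.0,"xyz":[0,0,-0.0006],"roll":0}
  ]
}}

```text
clock: 33.5
ee_pos: [0.5123, -0.071, 0.0625]
tcp_rot: [-0.444, -0.55, 0.551, 0.443]
wrist_force: [-5.5, -6.8, 8.1]
width: 0.158
```

```bash
python3 - <<'E'
from h import *
p,d,K,T=grab("scene"); save("sc_cl2",p[200:320,220:380].repeat(5,0).repeat(5,1))
E
```

```text
(no output)
```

View pics/sc_cl2.png

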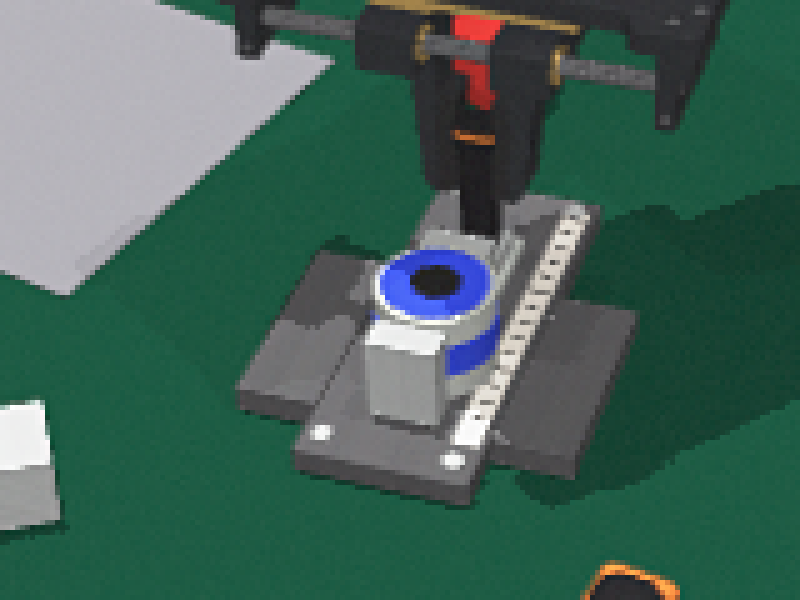

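The scene view shows blue between the anvil and the jaw. The slide force was about 6.8 N and I held it for more than 1 s. Opening the jaw.

Request:
{"op": "arm_command", "data": {
  "plan": [
    {"gripper":0.0,"xyz":[0,0,0.002],"roll":0},
    {"gripper":0.0,"xyz":[0,0,0.006],"roll":0},
    {"gripper":0.0,"xyz":[0,0,0.011],"roll":0},
    {"gripper":0.0,"xyz":[0,0,0.016],"roll":0},
    {"gripper":0.0,"xyz":[0,0,0.019],"roll":0}
  ]
}}

```text
clock: 33.97
ee_pos: [0.4943, -0.0749, 0.0623]
tcp_rot: [0.444, 0.551, -0.551, -0.443]
wrist_force: [2.8, -4.5, 0.7]
width: 0.157
```

Request:
{"op": "arm_command", "data": {
  "plan": [
    {"gripper":0.75,"xyz":[0,0,0],"roll":0},
    {"gripper":0.75,"xyz":[0,0,0],"roll":0},
    {"gripper":0.75,"xyz":[0,-0.01,0],"roll":0},
    {"gripper":0.75,"xyz":[0,-0.04,0],"roll":0},
    {"gripper":0.75,"xyz":[0,-0.08,0],"roll":0}
  ]
}}

```text
clock: 34.38
ee_pos: [0.4925, -0.0735, 0.1414]
tcp_rot: [-0.441, -0.55, 0.551, 0.445]
wrist_force: [1.9, -0.7, 0.6]
width: 0.513
```

Request:
{"op": "arm_command", "data": {
  "plan": [
    {"gripper":0.75,"xyz":[0,-0.02,0],"roll":0},
    {"gripper":0.75,"xyz":[0,-0.02,0],"roll":0},
    {"gripper":0.75,"xyz":[0,-0.02,0],"roll":0},
    {"gripper":0.75,"xyz":[0,-0.02,0],"roll":0},
    {"gripper":0.75,"xyz":[0,-0.02,0],"roll":0}
  ]
}}

```text
clock: 34.8
ee_pos: [0.4932, -0.074, 0.1607]
tcp_rot: [-0.442, -0.551, 0.551, 0.444]
wrist_force: [0.2, 0.3, -0.2]
width: 0.749
```

```bash
python3 - <<'E'
from h import *
t=X2*(.5688-.024)+Y2*(-.1768); print(t)
plan(t[0],t[1],.03,102.2)
cal("cal5")
wbush(105,125,t,"cal5",.04,.056)
E
```

```text
[ 0.56984536 -0.05768808]
t 34.8 p [ 0.4932 -0.074   0.1607] yaw 102.3 w 0.749 F [ 0.2  0.3 -0.2] tilt 0.15
shift mm [ -0.6 130.5 -78.6] dist 152.4 roll 0.1 rows>= 4  q6 -2.17
post [ 0.4936 -0.0742  0.0869] s,l 0.4668 -0.1768 484
jaw/anvil/bush [  0   0  69   6   0   0   0   0   0   0 200 172 156  53   0   0   0  21
 223 225 239 248 249 237 248 178   0   0   0   0   0   0   0   0   0   0
   0]
blob ([293, 312, 50, 31, 981], [317.2, 327.1])
ztop 0.051380158729346925 ray at ztop [ 0.564  -0.0577  0.0514] cloud mean [ 0.5624 -0.058   0.0508] bbox [ 0.5645 -0.0563  0.0479] [0.0367 0.047  0.0118]
```

View pics/cal5.png

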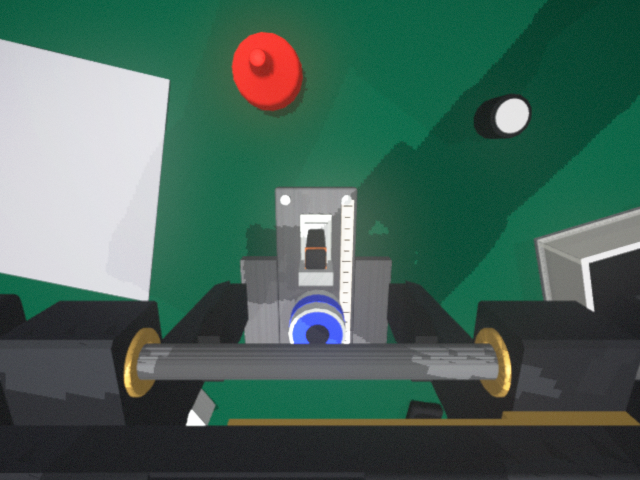

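Blue stands at the anvil, upright. I'll grasp it.

Request:
{"op": "arm_command", "data": {
  "plan": [
    {"gripper":0.75,"xyz":[0,0,-0.04],"roll":0},
    {"gripper":0.75,"xyz":[0,0.01,-0.072],"roll":0},
    {"gripper":0.75,"xyz":[0,0.04,-0.079],"roll":0},
    {"gripper":0.75,"xyz":[0,0.07,-0.079],"roll":0},
    {"gripper":0.75,"xyz":[0,0.1,-0.079],"roll":0}
  ]
}}

```text
clock: 35.32
ee_pos: [0.571, -0.0571, 0.0597]
tcp_rot: [-0.443, -0.551, 0.551, 0.444]
wrist_force: [-0.5, -0.9, 0.7]
width: 0.75
```

Request:
{"op": "arm_command", "data": {
  "plan": [
    {"gripper":0.75,"xyz":[0,0.02,0],"roll":0},
    {"gripper":0.75,"xyz":[0,0.03,0],"roll":0},
    {"gripper":0.75,"xyz":[0,0.03,0],"roll":0},
    {"gripper":0.75,"xyz":[0,0.03,0],"roll":0},
    {"gripper":0.75,"xyz":[0,0.03,0],"roll":0}
  ]
}}

```text
clock: 35.73
ee_pos: [0.5718, -0.0577, 0.0333]
tcp_rot: [0.444, 0.551, -0.551, -0.443]
wrist_force: [0.7, 0.7, -0.2]
width: 0.753
```

Request:
{"op": "arm_command", "data": {
  "newtons": 15,
  "plan": [
    {"gripper":0.4,"xyz":[0,0,0],"roll":0},
    {"gripper":0.4,"xyz":[0,0,0],"roll":0},
    {"gripper":0.4,"xyz":[0,0,0],"roll":0},
    {"gripper":0.4,"xyz":[0,0,0],"roll":0},
    {"gripper":0.4,"xyz":[0,0,0],"roll":0}
  ]
}}

```text
clock: 36.15
ee_pos: [0.5713, -0.0575, 0.0326]
tcp_rot: [0.444, 0.551, -0.551, -0.443]
wrist_force: [-1.7, 0.5, 6.5]
width: 0.536
```

Request:
{"op": "arm_command", "data": {
  "plan": [
    {"gripper":0.4,"xyz":[0,0,0],"roll":0},
    {"gripper":0.4,"xyz":[0,-0.002,0.003],"roll":0},
    {"gripper":0.4,"xyz":[0,-0.015,0.003],"roll":0},
    {"gripper":0.4,"xyz":[0,-0.05,0.003],"roll":0},
    {"gripper":0.4,"xyz":[0,-0.09,0.003],"roll":0}
  ]
}}

```text
clock: 36.57
ee_pos: [0.5665, -0.0578, 0.121]
tcp_rot: [-0.442, -0.55, 0.552, 0.445]
wrist_force: [1.5, -0.7, -1.8]
width: 0.541
```

```bash
python3 - <<'E'
from h import *
p,d,K,T=grab("top"); save("top3",p[150:360,20:260].repeat(3,0)[:, :].repeat(3,1)[:600,:720]); C=cloud(K,T,d)
m=hue(p,174,5); mm=np.zeros_like(m); mm[190:345,60:240]=m[190:345,60:240]
b=max(blobs(mm,15),key=lambda t:t[0][4]); u,v=b[1]; r=plane(K,T,u,v,.043); print(b,np.round(r,4))
a=np.radians(31.3); cx=np.array([np.cos(a),np.sin(a)]);cy=np.array([-np.sin(a),np.cos(a)])
c=np.array([.4695,.2507])
print("red in case",(r[:2]-c)@cx,(r[:2]-c)@cy)
c=c+cx*.003+cy*.0045
t=c+cx*-.02+cy*-.047; print(t)
plan(t[0],t[1],.15,121.3)
E
```

```text
([135, 262, 18, 17, 162], [143.7, 269.7]) [0.4784 0.2812 0.043 ]
red in case 0.023393468346696773 0.021426735654886463
[0.47705376 0.20555367]
t 36.62 p [ 0.5703 -0.0588  0.1304] yaw 102.4 w 0.539 F [ 4.6 -0.9  6.9] tilt 0.54
shift mm [278.1 -21.2  34.4] dist 281.0 roll -18.9 rows>= 7  q6 -2.09
```

View pics/top3.png

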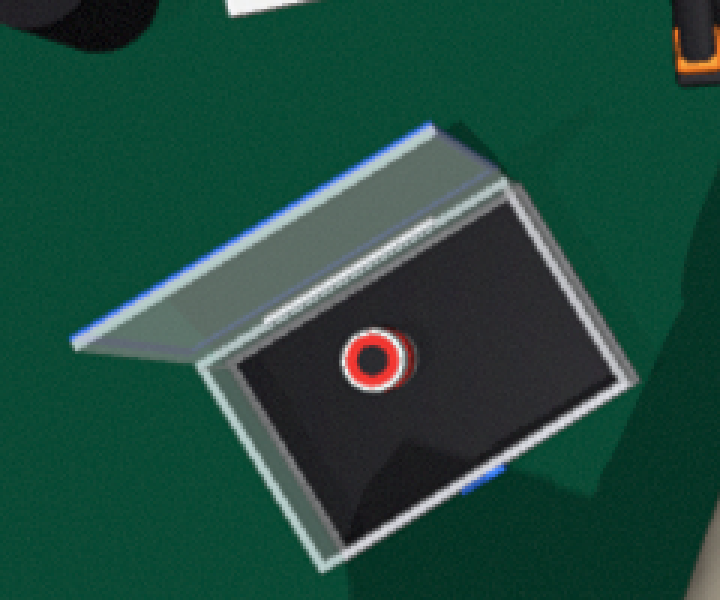

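Red has been knocked inside the case to about (0.02, 0.02) in its frame. It's upright and fine there. I'll put blue at (-0.03, -0.052), clear of it.

Request:
{"op": "arm_command", "data": {
  "plan": [
    {"gripper":0.4,"xyz":[0.02,-0.01,0.003],"roll":0},
    {"gripper":0.4,"xyz":[0.05,-0.02,0.008],"roll":0},
    {"gripper":0.4,"xyz":[0.09,-0.025,0.014],"roll":0},
    {"gripper":0.4,"xyz":[0.12,-0.025,0.018],"roll":0},
    {"gripper":0.4,"xyz":[0.15,-0.025,0.022],"roll":0}
  ]
}}

```text
clock: 37.03
ee_pos: [0.5135, 0.0851, 0.147]
tcp_rot: [0.443, 0.551, -0.551, -0.443]
wrist_force: [0.7, -0.1, -2.0]
width: 0.536
```

Request:
{"op": "arm_command", "data": {
  "plan": [
    {"gripper":0.4,"xyz":[0.03,0,0.005],"roll":-4},
    {"gripper":0.4,"xyz":[0.06,0,0.01],"roll":-8},
    {"gripper":0.4,"xyz":[0.09,0,0.014],"roll":-12},
    {"gripper":0.4,"xyz":[0.11,0,0.018],"roll":-16},
    {"gripper":0.4,"xyz":[0.119,0,0.018],"roll":-18.9}
  ]
}}

```text
clock: 37.45
ee_pos: [0.4699, 0.1982, 0.1466]
tcp_rot: [-0.345, -0.617, 0.617, 0.345]
wrist_force: [-0.2, 0.1, -0.9]
width: 0.537
```

Request:
{"op": "arm_command", "data": {
  "plan": [
    {"gripper":0.4,"xyz":[0,0,0],"roll":0},
    {"gripper":0.4,"xyz":[0,0,0],"roll":0},
    {"gripper":0.4,"xyz":[0,0,0],"roll":0},
    {"gripper":0.4,"xyz":[0,0,0],"roll":0},
    {"gripper":0.4,"xyz":[0,0,0],"roll":0}
  ]
}}

```text
clock: 37.87
ee_pos: [0.4718, 0.1954, 0.1468]
tcp_rot: [-0.347, -0.616, 0.616, 0.347]
wrist_force: [-0.1, -0.5, -1.7]
width: 0.54
```

```bash
python3 - <<'E'
from h import *
plan(.4711,.1961,.026,121.3)
p,d,K,T=grab("wrist"); save("wr_case2",p)
c=np.array([.4697,.2561]); a=np.radians(31.3); cx=np.array([np.cos(a),np.sin(a)]);cy=np.array([-np.sin(a),np.cos(a)])
for q in [(-.075,.11),(-.075,-.11),(.075,.11),(.075,-.11)]: print(q,np.round(proj(K,T,np.r_[c+cx*q[0]+cy*q[1],.058])))
E
```

```text
t 37.87 p [0.4718 0.1954 0.1468] yaw 121.1 w 0.54 F [-0.1 -0.5 -1.7] tilt 0.01
shift mm [  1.  120.8   0.2] dist 120.8 roll -0.2 rows>= 3  q6 -1.95
(-0.075, 0.11) [561. 184.]
(-0.075, -0.11) [230. 185.]
(0.075, 0.11) [524. 376.]
(0.075, -0.11) [244. 377.]
```

View pics/wr_case2.png

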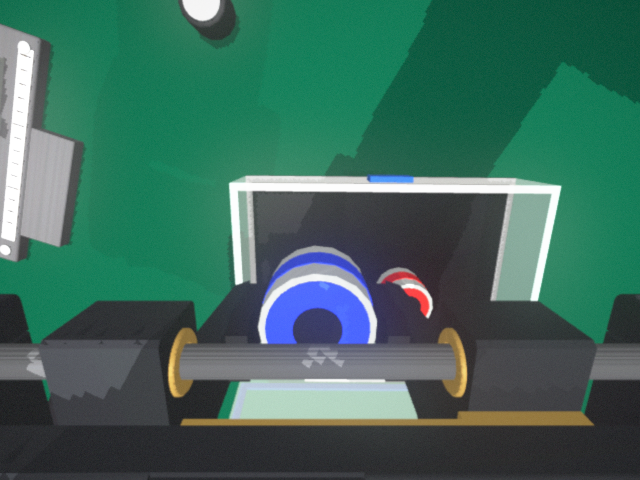

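Request:
{"op": "arm_command", "data": {
  "plan": [
    {"gripper":0.4,"xyz":[0,0.03,0],"roll":0},
    {"gripper":0.4,"xyz":[0,0.06,0],"roll":0},
    {"gripper":0.4,"xyz":[0,0.09,0],"roll":0},
    {"gripper":0.4,"xyz":[0,0.11,0],"roll":0},
    {"gripper":0.4,"xyz":[0,0.118,0],"roll":0}
  ]
}}

```text
clock: 38.33
ee_pos: [0.4702, 0.1955, 0.0263]
tcp_rot: [-0.346, -0.615, 0.617, 0.348]
wrist_force: [-1.4, 0.8, -1.4]
width: 0.539
```

Request:
{"op": "arm_command", "data": {
  "plan": [
    {"gripper":0.4,"xyz":[0,0.001,0],"roll":0},
    {"gripper":0.4,"xyz":[0,0.002,0],"roll":0},
    {"gripper":0.4,"xyz":[0,0.003,0],"roll":0},
    {"gripper":0.4,"xyz":[0,0.003,0],"roll":0},
    {"gripper":0.4,"xyz":[0,0.003,0],"roll":0}
  ]
}}

```text
clock: 38.75
ee_pos: [0.472, 0.1962, 0.0268]
tcp_rot: [0.347, 0.617, -0.616, -0.346]
wrist_force: [-1.0, -0.5, -1.5]
width: 0.537
```

Request:
{"op": "arm_command", "data": {
  "plan": [
    {"gripper":0.4,"xyz":[0,0.001,0],"roll":0},
    {"gripper":0.4,"xyz":[0,0.0015,0],"roll":0},
    {"gripper":0.4,"xyz":[0,0.002,0],"roll":0},
    {"gripper":0.4,"xyz":[0,0.002,0],"roll":0},
    {"gripper":0.4,"xyz":[0,0.002,0],"roll":0}
  ]
}}

```text
clock: 39.17
ee_pos: [0.472, 0.1962, 0.0255]
tcp_rot: [0.347, 0.617, -0.616, -0.346]
wrist_force: [-4.6, -1.2, 14.7]
width: 0.539
```

Request:
{"op": "arm_command", "data": {
  "plan": [
    {"gripper":0.61,"xyz":[0,0,0],"roll":0},
    {"gripper":0.61,"xyz":[0,-0.001,0],"roll":0},
    {"gripper":0.61,"xyz":[0,-0.001,0],"roll":0},
    {"gripper":0.61,"xyz":[0,-0.001,0],"roll":0},
    {"gripper":0.61,"xyz":[0,-0.015,0],"roll":0}
  ]
}}

```text
clock: 39.58
ee_pos: [0.4703, 0.1959, 0.0372]
tcp_rot: [-0.346, -0.615, 0.617, 0.348]
wrist_force: [-0.3, 0.3, -0.8]
width: 0.608
```

Request:
{"op": "arm_command", "data": {
  "plan": [
    {"gripper":0.61,"xyz":[0,-0.035,0],"roll":0},
    {"gripper":0.61,"xyz":[0,-0.075,0],"roll":0},
    {"gripper":0.61,"xyz":[0,-0.115,0],"roll":0},
    {"gripper":0.3,"xyz":[0,-0.155,0.01],"roll":0},
    {"gripper":0,"xyz":[0,-0.195,0.02],"roll":0}
  ]
}}

```text
clock: 40.0
ee_pos: [0.4538, 0.1856, 0.2357]
tcp_rot: [-0.347, -0.616, 0.616, 0.347]
wrist_force: [0.4, 0.2, -0.2]
width: 0.48
```

Request:
{"op": "arm_command", "data": {
  "plan": [
    {"gripper":0,"xyz":[-0.03,-0.03,0.01],"roll":0},
    {"gripper":0,"xyz":[-0.065,-0.04,0.015],"roll":0},
    {"gripper":0,"xyz":[-0.1,-0.05,0.02],"roll":0},
    {"gripper":0,"xyz":[-0.13,-0.05,0.02],"roll":0},
    {"gripper":0,"xyz":[-0.15,-0.05,0.02],"roll":0}
  ]
}}

```text
clock: 40.42
ee_pos: [0.5161, 0.0446, 0.2844]
tcp_rot: [0.348, 0.616, -0.616, -0.347]
wrist_force: [0.4, 0.1, -1.2]
width: 0.101
```

```bash
python3 - <<'E'
from h import *
st()
p,d,K,T=grab("top"); save("top4",p[150:350,20:260].repeat(3,0).repeat(3,1)); C=cloud(K,T,d)
np.savez("pics/top4.npz",p=p,d=d,K=K,T=T)
ps,ds,Ks,Ts=grab("scene"); save("sc4",ps[220:345,390:620].repeat(3,0).repeat(3,1)); np.savez("pics/sc4.npz",p=ps,d=ds,K=Ks,T=Ts)
E
```

```text
t 40.42 p [0.5161 0.0446 0.2844] w 0.101 F [ 0.4  0.1 -1.2]
[[-0.517, 0.001, -0.856], [0.856, -0.001, -0.517], [-0.001, -1.0, -0.001]]
```

View pics/top4.png

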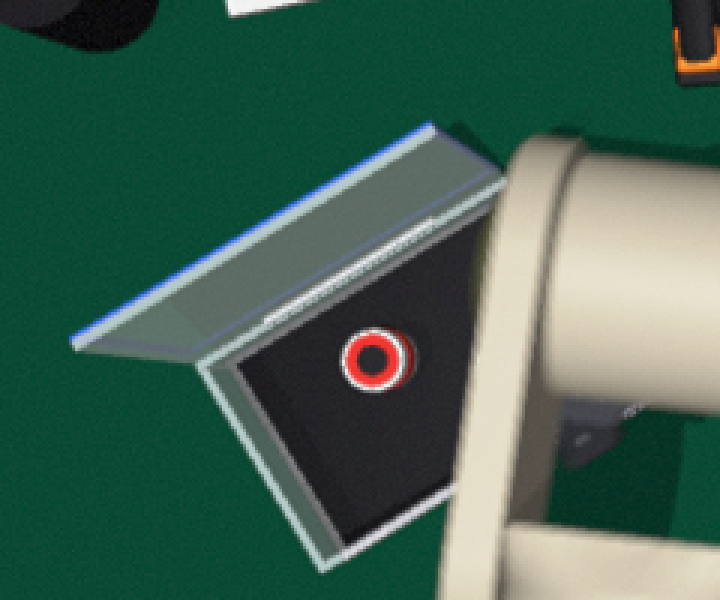

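View pics/sc4.png

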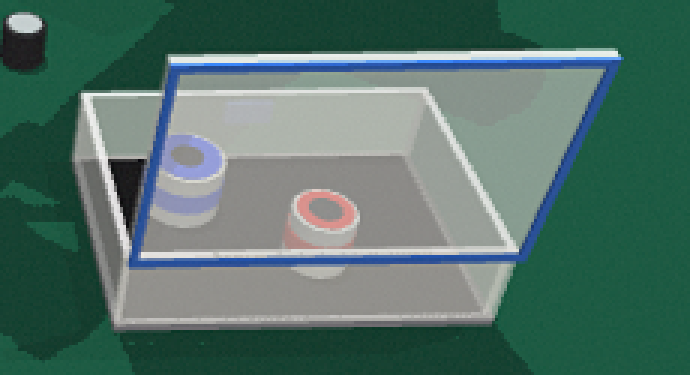

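Both bushes stand upright in the case: blue at (190,180) and red at (323,235) in the crop. Now the lid: I cross above it with closed fingers and come down behind it.

Request:
{"op": "arm_command", "data": {
  "plan": [
    {"gripper":0,"xyz":[0.02,0,-0.02],"roll":0},
    {"gripper":0,"xyz":[0.045,0,-0.046],"roll":0},
    {"gripper":0,"xyz":[0.072,0,-0.074],"roll":0},
    {"gripper":0,"xyz":[0.1,0,-0.102],"roll":0},
    {"gripper":0,"xyz":[0.127,0,-0.13],"roll":0}
  ]
}}

```text
clock: 40.93
ee_pos: [0.5596, 0.226, 0.2839]
tcp_rot: [-0.347, -0.616, 0.616, 0.347]
wrist_force: [0.7, -1.1, 0.2]
width: 0.006
```

Request:
{"op": "arm_command", "data": {
  "plan": [
    {"gripper":0,"xyz":[0.026,0,-0.026],"roll":0},
    {"gripper":0,"xyz":[0.05,0,-0.05],"roll":0},
    {"gripper":0,"xyz":[0.07,0,-0.07],"roll":0},
    {"gripper":0,"xyz":[0.078,0,-0.08],"roll":0},
    {"gripper":0,"xyz":[0.078,0,-0.08],"roll":0}
  ]
}}

```text
clock: 41.35
ee_pos: [0.5873, 0.3346, 0.2826]
tcp_rot: [-0.345, -0.617, 0.617, 0.346]
wrist_force: [0.0, -0.4, -1.2]
width: 0.007
```

```bash
cat >> h.py <<'E'
CC=np.array([.4697,.2561]);_a=np.radians(31.3);CX=np.array([np.cos(_a),np.sin(_a)]);CY=np.array([-np.sin(_a),np.cos(_a)])
def incase():
    o=bot.get_obs();p=o["ee_pos"];print("t",round(o["clock"],2),"case x,y",((p[:2]-CC)@CX).round(4),((p[:2]-CC)@CY).round(4),"tip z",(p[2]-.008).round(4),"F",np.round(o["wrist_force"],1),"Fcx",round(float(o["wrist_force"][:2]@CX),1))
E
python3 - <<'E'
from h import *
incase(); st()
p,d,K,T=grab("wrist"); save("lid1",p)
p,d,K,T=grab("scene"); save("lid1s",p)
E
```

```text
t 41.35 case x,y 0.1413 0.006 tip z 0.2746 F [ 0.  -0.4 -1.2] Fcx -0.2
t 41.35 p [0.5873 0.3346 0.2826] w 0.007 F [ 0.  -0.4 -1.2]
[[-0.522, -0.001, -0.853], [0.853, 0.0, -0.522], [0.001, -1.0, 0.001]]
```

View pics/lid1.png

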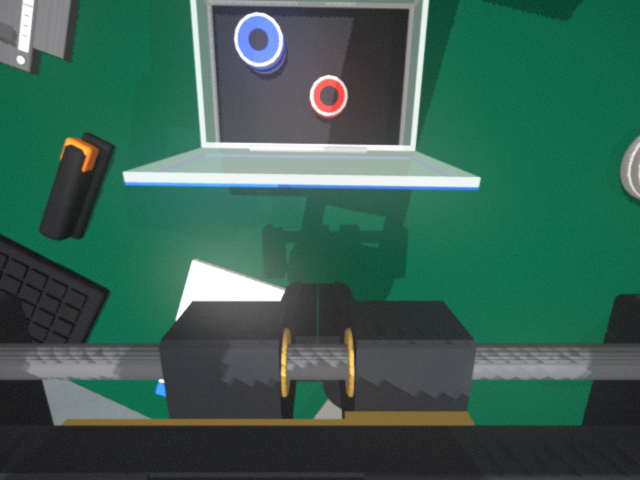

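View pics/lid1s.png

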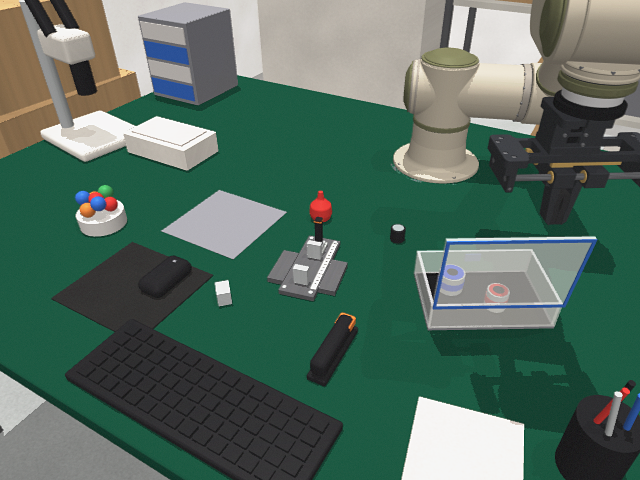

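Request:
{"op": "arm_command", "data": {
  "plan": [
    {"gripper":0,"xyz":[0,0.03,0],"roll":0},
    {"gripper":0,"xyz":[0,0.06,0],"roll":0},
    {"gripper":0,"xyz":[0,0.085,0],"roll":0},
    {"gripper":0,"xyz":[0,0.09,0],"roll":0},
    {"gripper":0,"xyz":[0,0.09,0],"roll":0}
  ]
}}

```text
clock: 41.87
ee_pos: [0.5877, 0.3302, 0.1931]
tcp_rot: [-0.347, -0.615, 0.617, 0.348]
wrist_force: [-0.3, 0.5, -0.2]
width: -0.002
```

Request:
{"op": "arm_command", "data": {
  "plan": [
    {"gripper":0,"xyz":[0,0,0.006],"roll":0},
    {"gripper":0,"xyz":[0,0,0.012],"roll":0},
    {"gripper":0,"xyz":[0,0,0.018],"roll":0},
    {"gripper":0,"xyz":[0,0,0.024],"roll":0},
    {"gripper":0,"xyz":[0,0,0.03],"roll":0}
  ]
}}

```text
clock: 42.28
ee_pos: [0.5623, 0.3154, 0.1948]
tcp_rot: [0.347, 0.616, -0.616, -0.347]
wrist_force: [0.3, 0.1, 0.2]
width: 0.007
```

```bash
python3 - <<'E'
from h import *
incase()
E
```

```text
t 42.28 case x,y 0.1099 0.0026 tip z 0.1868 F [0.3 0.1 0.2] Fcx 0.3
```

Request:
{"op": "arm_command", "data": {
  "plan": [
    {"gripper":0,"xyz":[0,0,0.005],"roll":0},
    {"gripper":0,"xyz":[0,0,0.01],"roll":0},
    {"gripper":0,"xyz":[0,0,0.015],"roll":0},
    {"gripper":0,"xyz":[0,0,0.02],"roll":0},
    {"gripper":0,"xyz":[0,0,0.025],"roll":0}
  ]
}}

```text
clock: 42.7
ee_pos: [0.5412, 0.3027, 0.1943]
tcp_rot: [0.347, 0.617, -0.616, -0.347]
wrist_force: [1.7, 2.4, 3.1]
width: 0.003
```

Request:
{"op": "arm_command", "data": {
  "plan": [
    {"gripper":0,"xyz":[0,0,0.008],"roll":0},
    {"gripper":0,"xyz":[0,0,0.016],"roll":0},
    {"gripper":0,"xyz":[0,0,0.024],"roll":0},
    {"gripper":0,"xyz":[0,0.002,0.032],"roll":0},
    {"gripper":0,"xyz":[0,0.004,0.04],"roll":0}
  ]
}}

```text
clock: 43.12
ee_pos: [0.5066, 0.2819, 0.1896]
tcp_rot: [0.347, 0.616, -0.616, -0.347]
wrist_force: [2.6, 2.4, -0.2]
width: 0.003
```

```bash
python3 - <<'E'
from h import *
incase()
p,d,K,T=grab("scene"); save("lid2s",p[150:350,360:640].repeat(2,0).repeat(2,1))
E
```

```text
t 43.12 case x,y 0.0449 0.0029 tip z 0.1816 F [ 2.6  2.4 -0.2] Fcx 3.4
```

View pics/lid2s.png

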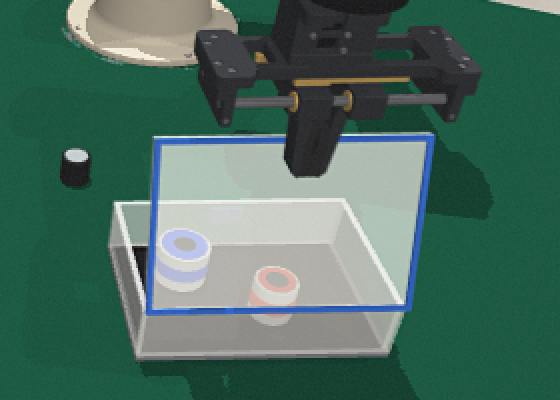

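Request:
{"op": "arm_command", "data": {
  "plan": [
    {"gripper":0,"xyz":[0,0.002,0.008],"roll":0},
    {"gripper":0,"xyz":[0,0.004,0.016],"roll":0},
    {"gripper":0,"xyz":[0,0.007,0.024],"roll":0},
    {"gripper":0,"xyz":[0,0.01,0.032],"roll":0},
    {"gripper":0,"xyz":[0,0.014,0.039],"roll":0}
  ]
}}

```text
clock: 43.58
ee_pos: [0.4736, 0.2617, 0.1758]
tcp_rot: [0.347, 0.616, -0.616, -0.347]
wrist_force: [3.0, 1.6, -0.6]
width: 0.004
```

Request:
{"op": "arm_command", "data": {
  "plan": [
    {"gripper":0,"xyz":[0,0.005,0.007],"roll":0},
    {"gripper":0,"xyz":[0,0.01,0.013],"roll":0},
    {"gripper":0,"xyz":[0,0.016,0.019],"roll":0},
    {"gripper":0,"xyz":[0,0.022,0.024],"roll":0},
    {"gripper":0,"xyz":[0,0.028,0.029],"roll":0}
  ]
}}

```text
clock: 44.0
ee_pos: [0.4486, 0.2466, 0.1475]
tcp_rot: [-0.347, -0.616, 0.616, 0.347]
wrist_force: [2.3, 1.7, 1.9]
width: 0.004
```

```bash
python3 - <<'E'
from h import *
incase()
p,d,K,T=grab("scene"); save("lid3s",p[150:350,360:640].repeat(2,0).repeat(2,1))
E
```

```text
t 44.0 case x,y -0.023 0.0029 tip z 0.1395 F [2.3 1.7 1.9] Fcx 2.8
```

View pics/lid3s.png

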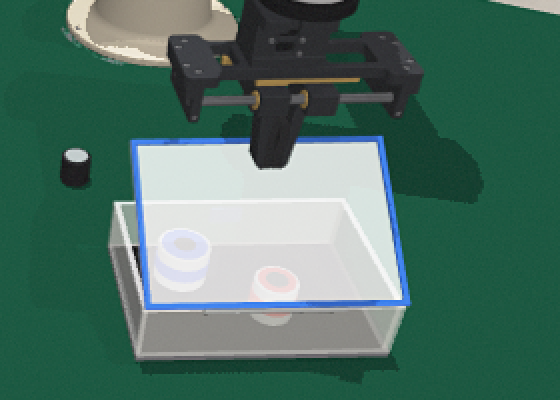

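Request:
{"op": "arm_command", "data": {
  "plan": [
    {"gripper":0,"xyz":[0,0.007,0.005],"roll":0},
    {"gripper":0,"xyz":[0,0.014,0.009],"roll":0},
    {"gripper":0,"xyz":[0,0.021,0.013],"roll":0},
    {"gripper":0,"xyz":[0,0.028,0.016],"roll":0},
    {"gripper":0,"xyz":[0,0.035,0.019],"roll":0}
  ]
}}

```text
clock: 44.47
ee_pos: [0.4323, 0.2367, 0.1121]
tcp_rot: [-0.347, -0.616, 0.616, 0.347]
wrist_force: [0.9, 2.5, 2.5]
width: 0.006
```

Request:
{"op": "arm_command", "data": {
  "plan": [
    {"gripper":0,"xyz":[0,0.007,0.002],"roll":0},
    {"gripper":0,"xyz":[0,0.014,0.004],"roll":0},
    {"gripper":0,"xyz":[0,0.021,0.006],"roll":0},
    {"gripper":0,"xyz":[0,0.028,0.007],"roll":0},
    {"gripper":0,"xyz":[0,0.034,0.008],"roll":0}
  ]
}}

```text
clock: 44.88
ee_pos: [0.4259, 0.2327, 0.0781]
tcp_rot: [0.347, 0.616, -0.616, -0.347]
wrist_force: [0.8, 1.0, 2.6]
width: 0.005
```

```bash
python3 - <<'E'
from h import *
incase()
p,d,K,T=grab("scene"); save("lid4s",p[150:350,360:640].repeat(2,0).repeat(2,1))
E
```

```text
t 44.88 case x,y -0.0496 0.0027 tip z 0.0701 F [0.8 1.  2.6] Fcx 1.2
```

View pics/lid4s.png

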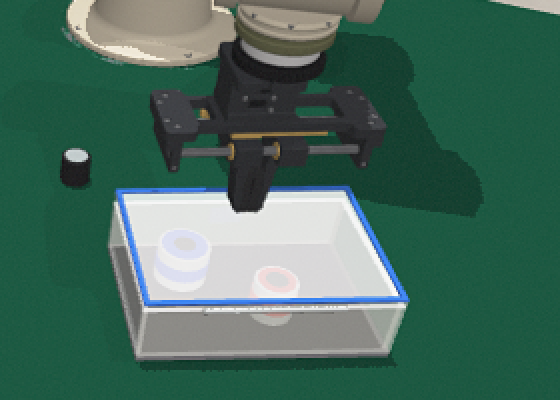

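Nearly shut. I'll press down gently in steps.

Request:
{"op": "arm_command", "data": {
  "plan": [
    {"gripper":0,"xyz":[0,0.001,0],"roll":0},
    {"gripper":0,"xyz":[0,0.002,0],"roll":0},
    {"gripper":0,"xyz":[0,0.003,0],"roll":0},
    {"gripper":0,"xyz":[0,0.004,0],"roll":0},
    {"gripper":0,"xyz":[0,0.004,0],"roll":0}
  ]
}}

```text
clock: 45.35
ee_pos: [0.4259, 0.2327, 0.0749]
tcp_rot: [-0.347, -0.616, 0.616, 0.347]
wrist_force: [-0.4, -0.5, -0.7]
width: 0.002
```

Request:
{"op": "arm_command", "data": {
  "plan": [
    {"gripper":0,"xyz":[0,0.0005,0],"roll":0},
    {"gripper":0,"xyz":[0,0.001,0],"roll":0},
    {"gripper":0,"xyz":[0,0.0015,0],"roll":0},
    {"gripper":0,"xyz":[0,0.0015,0],"roll":0},
    {"gripper":0,"xyz":[0,0.0015,0],"roll":0}
  ]
}}

```text
clock: 45.77
ee_pos: [0.4259, 0.2327, 0.0734]
tcp_rot: [-0.347, -0.616, 0.616, 0.347]
wrist_force: [-1.4, -1.8, 2.3]
width: 0.006
```

Request:
{"op": "arm_command", "data": {
  "plan": [
    {"gripper":0,"xyz":[0,0.0005,0],"roll":0},
    {"gripper":0,"xyz":[0,0.001,0],"roll":0},
    {"gripper":0,"xyz":[0,0.001,0],"roll":0},
    {"gripper":0,"xyz":[0,0.001,0],"roll":0},
    {"gripper":0,"xyz":[0,0.001,0],"roll":0}
  ]
}}

```text
clock: 46.18
ee_pos: [0.4259, 0.2328, 0.0733]
tcp_rot: [0.347, 0.616, -0.616, -0.347]
wrist_force: [-5.5, -2.9, 13.8]
width: 0.006
```

Request:
{"op": "arm_command", "data": {
  "plan": [
    {"gripper":0,"xyz":[0,0.0005,0],"roll":0},
    {"gripper":0,"xyz":[0,0.001,0],"roll":0},
    {"gripper":0,"xyz":[0,0.001,0],"roll":0},
    {"gripper":0,"xyz":[0,0.001,0],"roll":0},
    {"gripper":0,"xyz":[0,0.001,0],"roll":0}
  ]
}}

```text
clock: 46.6
ee_pos: [0.426, 0.2328, 0.0731]
tcp_rot: [0.347, 0.616, -0.616, -0.347]
wrist_force: [-9.5, -5.0, 25.8]
width: 0.005
```

It has hit a hard stop: tip at z = 0.065, the flush height, with 26 N up. I'll hold, then lift straight up and look.

Request:
{"op": "arm_command", "data": {
  "plan": [
    {"gripper":0,"xyz":[0,0,0],"roll":0},
    {"gripper":0,"xyz":[0,0,0],"roll":0},
    {"gripper":0,"xyz":[0,0,0],"roll":0},
    {"gripper":0,"xyz":[0,-0.001,0],"roll":0},
    {"gripper":0,"xyz":[0,-0.003,0],"roll":0}
  ]
}}

```text
clock: 47.02
ee_pos: [0.4259, 0.2328, 0.0746]
tcp_rot: [0.347, 0.616, -0.616, -0.347]
wrist_force: [-0.0, -0.2, 0.2]
width: 0.004
```

Request:
{"op": "arm_command", "data": {
  "plan": [
    {"gripper":0,"xyz":[0,-0.03,0],"roll":0},
    {"gripper":0,"xyz":[0,-0.07,0],"roll":0},
    {"gripper":0,"xyz":[0,-0.1,0.02],"roll":0},
    {"gripper":0,"xyz":[0,-0.12,0.03],"roll":0},
    {"gripper":0,"xyz":[-0.03,-0.13,0.03],"roll":0}
  ]
}}

```text
clock: 47.43
ee_pos: [0.414, 0.1933, 0.2071]
tcp_rot: [0.346, 0.618, -0.616, -0.345]
wrist_force: [2.4, -0.3, -0.4]
width: 0.004
```

Request:
{"op": "arm_command", "data": {
  "plan": [
    {"gripper":0,"xyz":[-0.03,0,0],"roll":0},
    {"gripper":0,"xyz":[-0.065,0,0],"roll":0},
    {"gripper":0,"xyz":[-0.1,0,0],"roll":0},
    {"gripper":0,"xyz":[-0.13,0,0],"roll":0},
    {"gripper":0,"xyz":[-0.15,0,0],"roll":0}
  ]
}}

```text
clock: 47.85
ee_pos: [0.4948, 0.061, 0.2042]
tcp_rot: [0.348, 0.616, -0.616, -0.347]
wrist_force: [-0.0, 0.7, -0.4]
width: 0.009
```

```bash
python3 - <<'E'
from h import *
st()
p,d,K,T=grab("scene"); save("end_s",p); 
p2,d2,K2,T2=grab("top"); save("end_t",p2); C=cloud(K2,T2,d2)
m=hue(p2,105,125); x,y=np.nonzero(m[190:350,60:250]); q=C[190:350,60:250][x,y]; q=q[(q[:,2]>.03)&(q[:,2]<.2)]
L=(q[:,:2]-CC)@CX
for lo,hi in [(-.09,-.06),(-.06,0),(0,.05),(.05,.09)]:
    s=q[(L>=lo)&(L<hi)]; print(lo,hi,len(s),np.median(s[:,2]) if len(s) else None)
m=hue(p2,105,125)
for nm,qq in [("blower",(367,316)),("loupe",(271,322)),("block",(376,151)),("stapler",(252,145)),("mouse",(440,142))]:
    print(nm,"mean diff to start", np.abs(p2[qq[1]-10:qq[1]+10,qq[0]-10:qq[0]+10].astype(int)-load("top0")[0][qq[1]-10:qq[1]+10,qq[0]-10:qq[0]+10]).mean().round(1))
E
```

```text
t 47.85 p [0.4948 0.061  0.2042] w 0.009 F [-0.   0.7 -0.4]
[[-0.517, 0.001, -0.856], [0.856, -0.0, -0.517], [-0.0, -1.0, -0.0]]
-0.09 -0.06 214 0.06709002174832923
-0.06 0 96 0.0674260526200845
0 0.05 90 0.0669731512761893
0.05 0.09 371 0.06728003450756703
blower mean diff to start 1.9
loupe mean diff to start 59.0
block mean diff to start 1.2
stapler mean diff to start 2.4
mouse mean diff to start 1.8
```

View pics/end_s.png

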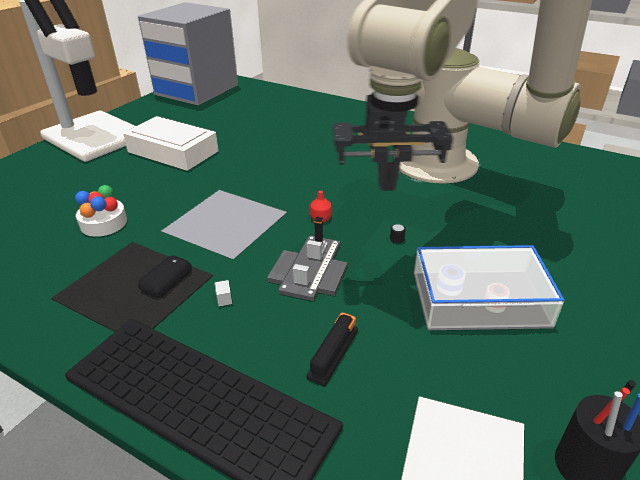

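View pics/end_t.png

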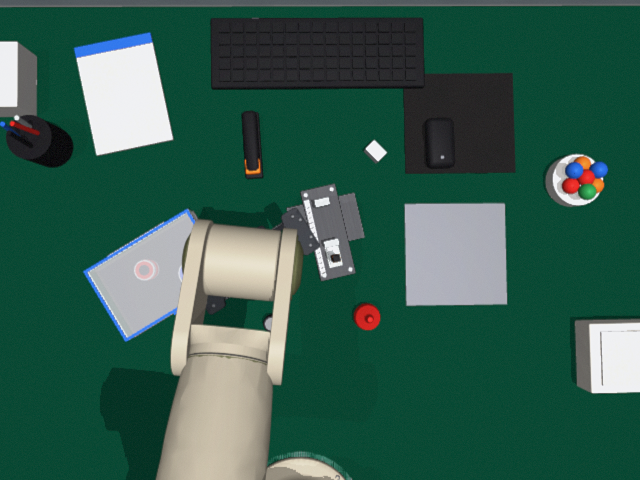

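```bash
python3 -c "
from cell import bot
print(bot.job_done())"
```

```text
the job is handed in; nothing more can be done
None
```

I checked both bushes that were on the pad, red then blue, in the caliper and stood them in the case. I then shut the lid, pressed it down and handed the job in at about 48 s. Yellow and green were absent. `job_done` gave no verdict.

**Caliper:** For each bush, the slide force at the post rose from about 1.3 N while sliding to about 6 N on contact, and I held it closed for more than a second. I worked out the jaw lean from force and travel as about 0.03 rad or less. I did not measure it directly.

**Lid:** I pressed it with up to 26 N until it hit a hard stop at the flush height (0.065 m). The last depth readings put the blue border at 0.067 m at both front and back, so it is level.

**Bushes:** Red was knocked about 5 cm inside the case after I had put it down. It stayed upright and in bounds, so I moved blue's place slightly to clear it. The last scene picture shows both upright under the lid.

**Bystanders:** In the top view, the blower, block, stapler and mouse look the same as at the start. The arm hid the loupe in that view, so its top-view check failed, but the scene view shows it in its starting place.

**Disagreements:** Heights found from the scene and top cameras together came out about 4 mm low, and the case was 4–5 mm off the top-camera estimate. I relied on the depth and wrist-camera readings instead.

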